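# Racking painted-edge bridge blanks in a violin workshop

## Robot

A 6-joint arm with a two-finger parallel gripper is mounted at the origin on the work surface. World frame = base frame: x ahead of the robot, y to its left, z up, the work surface at z = 0. Lengths are in m, angles in rad, forces in N, time in s.
With the tool pointing down it reaches from about 0.425 to 0.95 m from the base axis. Payload 14.7 kg.
Tool frame: the origin (TCP) lies on the centre line of the jaws, within the pads' length; the fingertips stand ctrl.finger_overhang ahead of it and the grasp point (between the pads) lies 11 mm behind it (ctrl.finger_overhang is the distance from the TCP to the fingertips, in m); z points along the fingers, y is the line along which they close (so a half turn about z gives the same grasp; the last joint's range is limited). The gripper opens to 85 mm and grips with 20 to 120 N. Pads are 22 mm wide; open, the fingers measure 114 mm over their backs; the gripper's body (76 mm by 85 mm) begins 54 mm behind the grasp point. The pads swing forward as they close: fully open they stand 13 mm farther back than shut.
Start: joints at [-1.301, 0.48, 1.596, -0, 1.065, -0.047], TCP at [0.203, -0.618, 0.239] pointing down, gripper open.
Joint ranges: [-2.75, 2.75], [-0.82, 2.05], [0.23, 2.67], [-1.56, 4.7], [0.09, 2.69], [-2.92, 2.92]. Speed limits (rad/s): [1.89, 1.89, 2.39, 3.01, 3.01, 3.01].

## Interface

Orientations are given as [roll, pitch, yaw] about the fixed x, y, z axes, in that order (R = Rz(yaw) Ry(pitch) Rx(roll)).
In Python, from bench import ctrl gives the robot as it stands.
- The arm moves only by the tool play_rows, never from a script. Its argument "steps" is a list that holds one entry, the list of rows, each a list of 5 numbers: the shift along the world's x, y, z in m, then the turn about the world's z in degrees, then the opening, from 0 (shut) to 1 (fully open). A call has 1 to 8 rows; each row is the pose to reach, as a shift and turn from the pose commanded when the call began; what a row does not reach only later rows make up. A row lasts 1/8 s, in which the tool goes at most 62.5 mm and 10.7 degrees, less where a joint would pass 70% of its speed; a pose out of reach is approached as far as the arm can. A call with a gripper value outside its range is refused whole. The fingers move at their own pace and stop on an object; "newtons" is the grip in N (left out, the last holds). Time passes only in rows, so rows that repeat a pose let the fingers close. It gives the time, the measured TCP pose, the force, the opening and the grip force at its end, in the units of the state.
- ctrl.state(): the state, without advancing time (a new reading comes with each control period).
- ctrl.camera(name): name is "scene" or "top" or "wrist"; returns a dict with "color" (400x640x3 uint8, red, green, blue), "fx", "fy", "cx", "cy" (pixels), "R" (3x3) and "t" (3): a world point X has camera coordinates R X + t. Camera axes: x right, y down, z forward; pixel columns grow to the right and rows downward; lengths in m; the calibration is good to about 2 mm. A picture is of the moment at which its call begins. There is no depth.
- ctrl.hand_in(): hands the job in; it is judged then, once.
The state is a dict: "time_s": time; "joints": joint angles; "qvel": joint speeds; "joint_efforts": joint torques, N m; "eef_pos": TCP position; "tool_rot": TCP orientation; "wrist_force": force on the tool from outside, world axes, zero at the start; "wrist_torque": the same for the moment, N m; "finger_gap": finger opening in m; "grip_force": force on a finger pad.
Only numpy, scipy, OpenCV 4.12 (cv2) and the standard library are available. Lean on these libraries where they do the work, as an engineer would, in place of code of your own. Each camera call takes 0.05 s, during which the arm holds its last target. There are 200 camera calls.

## Task

Two cello-bridge blanks lie flat on the bench. Stand each one on its feet in the rack, fully down and centred in the slot whose floor strip has the colour of its painted top edge, with its stamped face towards the rack's brass-capped end, like the blank already in the rack. Do not disturb the blank in the rack, the varnish jar, the little brass plane or the wooden spool.

Things in the scene. Friction and masses are not known exactly. Their poses are not given: they have to be found in the camera images.
- rack: Fixed wooden rack, 110 (x) by 66 (y); origin under its centre. Slot floors 12 above the bench. Three slots 20 wide, open-ended, run along y, centred at x = -32, 0, 32. Slot walls 12 thick, 60 wide, top 32 above the bench; end boards above the outer walls: 7 thick, 56 wide, outer faces x = -54, 54, top 62. The +x one is capped with brass.
- strip_red: Red strip, 18 x 64 x 1 thick, on the floor of one slot (which one varies). Origin: centre of the slot floor; x across the slot along the rack (same axes as the rack), y along the slot.
- strip_blue: Blue strip, likewise, on the floor of another slot; same axes as the rack.
- blank_red: Maple bridge blank, plate 16 thick (x), 62 wide (y), 58 tall (z), stands by itself. Origin: underside centre of the feet. z: feet to top edge; x: out of the stamped face (dark ring). Sides straight, 62 wide up to 46 above the feet, then 50 wide. Two feet 20 wide, 14 high, outer width 62. 45 g, mass centre 30 up. Top 12 painted red. At the start it lies flat on its back, stamp up.
- blank_red_stamp (a point): Centre of the stamped face of the red blank: 8 in front (x) and 30 above (z) its origin.
- blank_blue: Maple bridge blank, plate 16 thick (x), 62 wide (y), 58 tall (z), stands by itself. Origin: underside centre of the feet. z: feet to top edge; x: out of the stamped face (dark ring). Sides straight, 62 wide up to 46 above the feet, then 50 wide. Two feet 20 wide, 14 high, outer width 62. 45 g, mass centre 30 up. Top 12 painted blue. At the start it lies flat on its face, stamp down.
- blank_blue_stamp (a point): Centre of the stamped face of the blue blank: 8 in front (x) and 30 above (z) its origin.
- neighbour: Unpainted blank of the same shape and axes, loose, already standing rightly in the third slot. Leave it alone.
- varnish: Amber glass jar with blue cap, 50 across, 75 tall, upright, loose; origin under its centre. Leave it alone.
- plane: Small brass finger plane, 52 long (x), 24 wide (y), about 40 tall, loose; origin under its centre. Leave it alone.
- spool: Turned wooden clamp spool, 34 across, 52 tall, upright, loose; origin under its centre. Leave it alone.

How it is judged:
At the end, for the whole second after the job is handed in: Each painted blank at rest on its feet in the slot of its colour: within 6 mm across and 12 mm along of the strip's centre, 5 mm in height, upright within 0.12 rad, stamp towards the brass-capped end (rack's +x); the blank already there within 15 mm of its start and upright (0.2 rad) (x of blank_red in the frame of strip_red between -0.006 and 0.006 m and y of blank_red in the frame of strip_red between -0.012 and 0.012 m and z of blank_red in the frame of strip_red between -0.004 and 0.005 m and angle between each of blank_red, blank_blue's own z axis and vertical below 0.12 rad and x of blank_red_stamp in the frame of strip_red above 0.001 m and linear speed of each of blank_red, blank_blue below 0.02 m/s and x of blank_blue in the frame of strip_blue between -0.006 and 0.006 m and y of blank_blue in the frame of strip_blue between -0.012 and 0.012 m and z of blank_blue in the frame of strip_blue between -0.004 and 0.005 m and x of blank_blue_stamp in the frame of strip_blue above 0.001 m and distance of neighbour from where it was at the start of the episode below 0.015 m and angle between neighbour's own z axis and vertical below 0.2 rad); the robot touches nothing.
It fails at once if the blank already in the rack is shifted 15 mm or more (distance of neighbour from where it was at the start of the episode above 0.015 m).
It fails at once if the varnish jar is shifted more than 30 mm or tipped over (distance of varnish from where it was at the start of the episode above 0.03 m or angle between varnish's own z axis and vertical above 0.5 rad).
It fails at once if the brass plane is shifted more than 30 mm or tipped over (distance of plane from where it was at the start of the episode above 0.03 m or angle between plane's own z axis and vertical above 0.5 rad).
It fails at once if the wooden spool is shifted more than 30 mm or tipped over (distance of spool from where it was at the start of the episode above 0.03 m or angle between spool's own z axis and vertical above 0.5 rad).
It also fails if it takes over 72 s, if anything falls off the work surface, if the arm or the gripper's body presses on something with over 40 N, if the wrist force passes 120 N, or if a joint passes its speed limit or range.

## Working session

There is one attempt and no reset: what is moved stays moved. The work goes in short steps, Python scripts to look and compute and a tool call to move; the robot and the scene stay as the last step left them, time stands still between calls to the robot, and variables do not carry over. Pictures are saved under pics/ and viewed, at most 10 in all, crops included, and the job is handed in when it is done.

Besides the shell and the picture viewer there is one more tool, called after "Emit:" as name(argument=value, ...) on one line, values as JSON. play_rows: Moves the arm, as the interface text tells. Its arguments: {"type":"object","properties":{"steps":{"type":"array"},"newtons":{"type":"number"}},"required":["steps"]}

```bash
ls; mkdir -p pics
python3 - <<'E'
from bench import ctrl
import cv2,numpy as np,pickle
s=ctrl.state(); print(s['time_s'],s['eef_pos'],s['tool_rot'],s['finger_gap'],ctrl.finger_overhang)
d={n:ctrl.camera(n) for n in("scene","top","wrist")}
pickle.dump(d,open('c0.pkl','wb'))
for n in d:
    cv2.imwrite(f'pics/{n}0.png',d[n]['color'][:,:,::-1]); print(n,d[n]['fx'],(-d[n]['R'].T@d[n]['t']).round(3))
E
```

```text
pics
0.0 [ 0.20241125 -0.6172466   0.23866831] [-3.14036623e+00 -7.10588655e-05  3.16779634e-01] 0.08541479315360645 0.008
scene 407.11710562918876 [1.106 0.165 0.804]
top 451.8736901102062 [ 0.452 -0.035  0.938]
wrist 285.32363640926417 [ 0.278 -0.592  0.375]
```

View pics/top0.png

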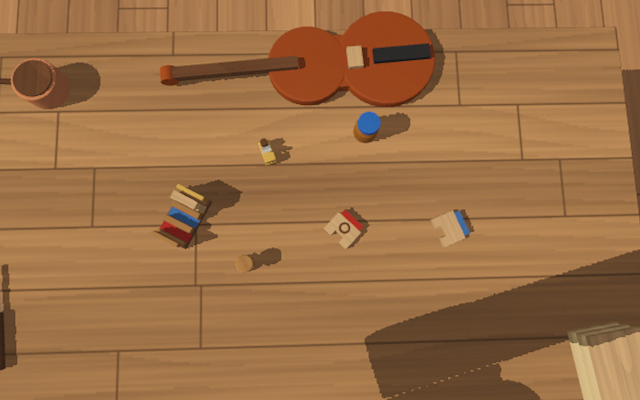

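View pics/scene0.png

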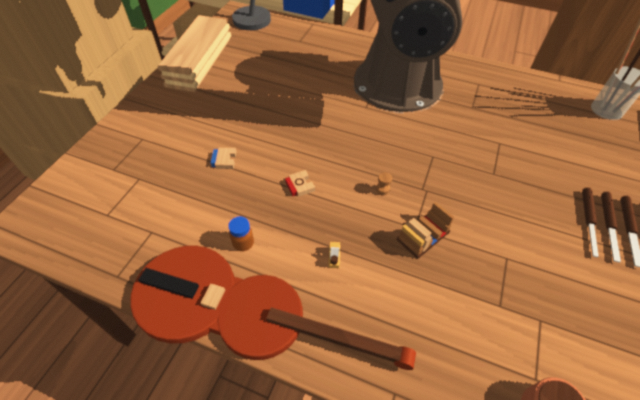

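The top view shows the rack at about (182,217): brass end up at (188,192), then the neighbour, the blue slot, and the red slot nearest the robot. The red blank is at (345,229), stamp up, with its top towards the upper right. The blue blank is at (450,228) with its top to the right. The spool is at (245,263), the plane at (268,150) and the jar at (368,127).

```bash
cat > h.py <<'E'
import cv2,numpy as np,pickle
def ray(c,p,z):
    p=np.atleast_2d(np.float64(p)); C=-c['R'].T@c['t']
    d=np.c_[(p[:,0]-c['cx'])/c['fx'],(p[:,1]-c['cy'])/c['fy'],np.ones(len(p))]@c['R']
    return C+d*((z-C[2])/d[:,2])[:,None]
def proj(c,X):
    q=np.atleast_2d(X)@c['R'].T+c['t']
    return np.c_[q[:,0]/q[:,2]*c['fx']+c['cx'],q[:,1]/q[:,2]*c['fy']+c['cy']]
E
python3 - <<'E'
from h import *
c=pickle.load(open('c0.pkl','rb'))['top'];im=c['color'][:,:,::-1]
a=cv2.resize(im[170:260,145:225],None,fx=6,fy=6,interpolation=cv2.INTER_CUBIC)
b=cv2.resize(im[200:260,315:375],None,fx=4.5,fy=4.5,interpolation=cv2.INTER_CUBIC)
d=cv2.resize(im[200:260,420:480],None,fx=4.5,fy=4.5,interpolation=cv2.INTER_CUBIC)
cv2.imwrite('pics/crop1.png',np.hstack([a,np.vstack([b,d])]))
hsv=cv2.cvtColor(im,cv2.COLOR_BGR2HSV)
for n,lo,hi in(('blue',(100,120,40),(125,255,255)),('red1',(0,190,60),(4,255,255)),('red2',(175,150,60),(180,255,255)),('yel',(20,120,120),(32,255,255))):
    m=cv2.inRange(hsv,lo,hi); k,l,s,ce=cv2.connectedComponentsWithStats(m)
    for i in range(1,k):
        if s[i,4]>15:
            r=cv2.minAreaRect(np.argwhere(l==i)[:,::-1].astype(np.float32)); print(n,s[i],ce[i].round(1),r)
E
```

```text
blue [358 112  22  23 395] [368.5 122.8] ((368.5, 123.0), (22.0, 21.0), 90.0)
blue [169 207  30  21 241] [183.2 217. ] ((183.1999969482422, 217.1000213623047), (29.96331024169922, 8.049844741821289), 26.56505012512207)
blue [455 212  14  23 110] [461.6 222.4] ((461.800048828125, 222.10000610351562), (24.149534225463867, 4.919349670410156), 63.43495178222656)
red1 [342 210  21  20 121] [351.9 219.5] ((351.71038818359375, 219.4185791015625), (24.081682205200195, 4.910510540008545), 42.27368927001953)
red1 [161 221  31  21 244] [175.7 231.3] ((175.6000213623047, 231.30003356933594), (30.857738494873047, 8.049844741821289), 26.56505012512207)
yel [258 143  17  21 115] [267.2 155.2] ((266.10003662109375, 151.19998168945312), (21.913467407226562, 10.733126640319824), 63.43495178222656)
yel [177 184  26  16  94] [189.3 191.6] ((189.6999969482422, 191.60000610351562), (28.621673583984375, 3.130495071411133), 26.56505012512207)
```

View pics/crop1.png

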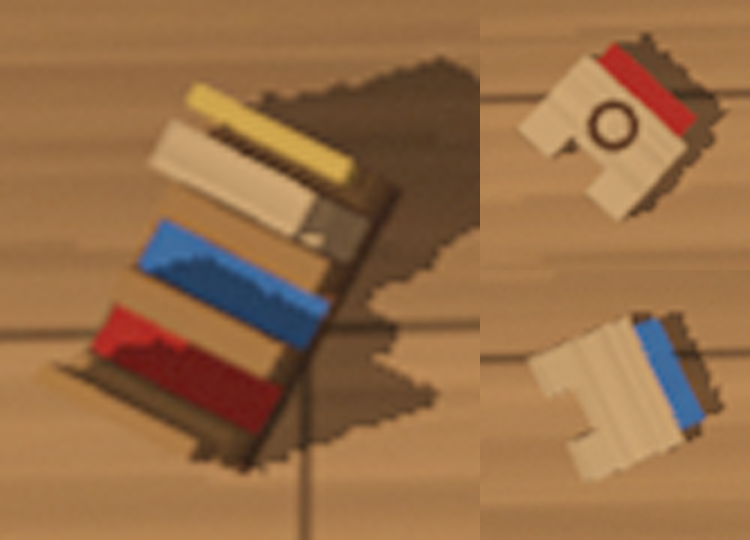

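The crop shows the red stamp ring at about (344.6,228), with feet corners at (323.4,228.2) and (346.6,249.1). The blue blank's feet corners are at (430.4,220.2) and (443.3,246.7). The rack's slots run parallel at about 27° in the image, with the brass cap centre near (189.7,191.6).

Run:
```python
from h import *
c=pickle.load(open('c0.pkl','rb'))['top']
def S(p,ox,oy,dx,dy,s): p=np.float64(p); return np.c_[(p[:,0]-dx+.5)/s-.5+ox,(p[:,1]-dy+.5)/s-.5+oy]
for n,dy,pts in(('red',0,[(518,127),(622,221),(584,52),(687,147),(617,43),(696,118)]),('blue',270,[(527,361),(585,480),(632,314),(685,440),(660,318),(705,420)])):
    P=ray(c,S(pts,*((315,200) if n=='red' else (420,200)),480,dy,4.5),.016)[:,:2]
    f=(P[0]+P[1])/2;sh=(P[2]+P[3])/2;t=(P[4]+P[5])/2
    print(n,P.round(4).tolist(),'w',np.linalg.norm(P[0]-P[1]),np.linalg.norm(P[2]-P[3]),np.linalg.norm(P[4]-P[5]),'len',np.linalg.norm(t-f),np.linalg.norm(sh-f),'ctr',(f+t)/2,'dirs',np.degrees([np.arctan2(*(t-f)[::-1]),np.arctan2(*(P[1]-P[0])[::-1]),np.arctan2(*(P[3]-P[2])[::-1])]))
print('ring',ray(c,S([(613,126)],315,200,480,0,4.5),.016))
print('rack: brass ends',(b:=ray(c,S([(192,93),(350,170)],145,170,0,0,6),.062)).round(4).tolist(),'mid',b.mean(0))
for n,q,z in(('blue strip',[(160,221),(138,268),(329,302),(307,350)],.013),('red strip',[(114,305),(92,352),(284,386),(264,434)],.013),('nb top',[(173,122),(150,163),(315,192),(297,238)],.070)):
    P=ray(c,S(q,145,170,0,0,6),z)[:,:2];print(n,P.round(4).tolist(),'mid',P.mean(0).round(4),'dirL',np.degrees(np.arctan2(*(P[2]-P[0])[::-1])),np.degrees(np.arctan2(*(P[3]-P[1])[::-1])),np.linalg.norm(P[2]-P[0]),np.linalg.norm(P[1]-P[0]))
for n,p,z in(('spool',(244,264),.052),('plane',(267,152),.03),('jar',(368.5,123),.075)): print(n,ray(c,p,z).round(3))
```

```text
red [[0.5081, -0.0761], [0.4647, -0.1219], [0.5416, -0.1071], [0.4973, -0.1525], [0.5454, -0.1223], [0.5104, -0.1571]] w 0.06309137585311189 0.06342922570415155 0.0493803658339788 len 0.05811815348121435 0.04518533864130294 ctr [ 0.5071381  -0.11936891] dirs [ -44.50507626 -133.46750248 -134.25739542]
blue [[0.5195, -0.2967], [0.4649, -0.32], [0.54, -0.3465], [0.4819, -0.367], [0.5379, -0.3593], [0.4908, -0.3768]] w 0.05935870135385963 0.061625504078042084 0.05027428279020713 len 0.0636965050472622 0.0519037446134452 ctr [ 0.50328871 -0.33820838] dirs [ -69.68558895 -156.90583605 -160.56618872]
ring [[ 0.50758619 -0.11924588  0.016     ]]
rack: brass ends [[0.595, 0.209, 0.062], [0.5687, 0.1578, 0.062]] mid [0.58181712 0.18343819 0.062     ]
blue strip [[0.559, 0.2328], [0.5431, 0.2399], [0.5301, 0.1753], [0.514, 0.1826]] mid [0.5366 0.2076] dirL -116.70620925813556 -116.93543355759397 0.06430464524919977 0.017413251154432
red strip [[0.5307, 0.2477], [0.515, 0.2547], [0.502, 0.1901], [0.486, 0.1966]] mid [0.5085 0.2223] dirL -116.50696684415388 -116.48123749602713 0.0643143994037547 0.017252203186119017
nb top [[0.5843, 0.2127], [0.5712, 0.2198], [0.5607, 0.1672], [0.5461, 0.1727]] mid [0.5656 0.1931] dirL -117.3988440422452 -118.13376733100932 0.05129426870506507 0.014910609085946326
spool [[0.44  0.08  0.052]]
plane [[0.665 0.035 0.03 ]]
jar [[ 0.709 -0.169  0.075]]
```

Emit:
play_rows(steps=[[[0.305,0.498,-0.1,-62,1],[0.305,0.498,-0.1,-62,1],[0.305,0.498,-0.1,-62,1],[0.305,0.498,-0.1,-62,1],[0.305,0.498,-0.1,-62,1],[0.305,0.498,-0.1,-62,1],[0.305,0.498,-0.1,-62,1],[0.305,0.498,-0.1,-62,1]]], newtons=20)

```text
time_s: 1.15
eef_pos: [0.4473, -0.2187, 0.1592]
tool_rot: [-3.141, -0.0, -0.766]
wrist_force: [0.6, 0.0, 0.5]
finger_gap: 0.0856
grip_force: 0.0
```

Emit:
play_rows(steps=[[[0.06,0.1,-0.06,0,1],[0.06,0.1,-0.06,0,1],[0.06,0.1,-0.06,0,1],[0.06,0.1,-0.06,0,1]]])

```text
time_s: 1.65
eef_pos: [0.5064, -0.1201, 0.0992]
tool_rot: [3.141, 0.001, -0.764]
wrist_force: [-0.1, -1.1, 0.6]
finger_gap: 0.0856
grip_force: 0.0
```

Run:
```python
from bench import ctrl
from h import *
s=ctrl.state(); print(s['eef_pos'],s['tool_rot'])
c=ctrl.camera('wrist');cv2.imwrite('pics/w1.png',c['color'][:,:,::-1])
e=np.array(s['eef_pos']);print(proj(c,[[*e[:2],.016],[.5075,-.1193,.016]]))
```

```text
[ 0.50637871 -0.12008412  0.09920563] [ 3.14112231e+00  6.86135159e-04 -7.63973912e-01]
[[314.48841087 208.71362129]
 [312.8437373  208.40484028]]
```

View pics/w1.png

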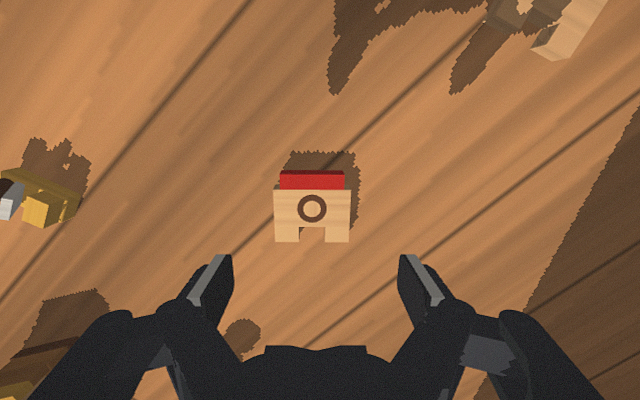

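The wrist view shows the red blank squarely between the fingers, with the ring at (312,208) where my estimate predicts (312.8,208.4).

Emit:
play_rows(steps=[[[0.001,0.001,-0.06,0,1],[0.001,0.001,-0.08,0,1],[0.001,0.001,-0.093,0,1],[0.001,0.001,-0.093,0,1],[0.001,0.001,-0.093,0,0],[0.001,0.001,-0.093,0,0],[0.001,0.001,-0.093,0,0],[0.001,0.001,-0.093,0,0]]], newtons=20)

```text
time_s: 2.7
eef_pos: [0.5082, -0.1197, 0.0076]
tool_rot: [-3.141, -0.002, -0.765]
wrist_force: [-1.4, -3.6, 5.0]
finger_gap: 0.0616
grip_force: 20.8
```

Emit:
play_rows(steps=[[[0,0,0.05,0,0],[0,0.02,0.1,10,0],[0.02,0.06,0.13,20,0],[0.03,0.1,0.15,30,0],[0.04,0.14,0.15,40,0],[0.06,0.18,0.15,50,0],[0.07,0.22,0.15,60,0],[0.08,0.24,0.15,70,0]]])

```text
time_s: 3.7
eef_pos: [0.5878, 0.1228, 0.1574]
tool_rot: [3.141, -0.001, 0.464]
wrist_force: [0.4, -0.5, -1.3]
finger_gap: 0.0616
grip_force: 24.0
```

Emit:
play_rows(steps=[[[0,0,0,10,0],[0,0,0,20,0],[0,0,0,30,0],[0,0,0,40,0],[0,0,0,50,0],[0,0,0,60,0],[0,0,0,70,0],[0,0,0,80,0]]])

```text
time_s: 4.7
eef_pos: [0.5876, 0.1207, 0.1573]
tool_rot: [3.141, 0.0, 1.859]
wrist_force: [-0.8, -0.1, -0.3]
finger_gap: 0.0615
grip_force: 24.0
```

Emit:
play_rows(steps=[[[0,0,0,10,0],[0,0,0,20,0],[0,0,0,30,0],[0,0,0,40,0],[0,0,0,47,0],[0,0,0,47,0]]])

```text
time_s: 5.45
eef_pos: [0.5876, 0.1207, 0.1572]
tool_rot: [3.141, 0.001, 2.672]
wrist_force: [0.4, -0.1, -0.8]
finger_gap: 0.0613
grip_force: 24.0
```

Run:
```python
from bench import ctrl
from h import *
s=ctrl.state(); print(s['eef_pos'],np.degrees(s['tool_rot']),s['joints'])
a=[ctrl.camera(n)['color'][:,:,::-1] for n in('top','scene','wrist')]
cv2.imwrite('pics/m2.png',np.vstack([np.hstack([cv2.resize(a[0][120:270,110:310],(400,300)),cv2.resize(a[1][130:280,330:530],(400,300))]),np.hstack([cv2.resize(a[2],(400,250)),np.zeros((250,400,3),np.uint8)])]))
```

```text
[0.58764325 0.12070362 0.15723127] [1.79968657e+02 4.47750252e-02 1.53118003e+02] [ 1.52062351e-01  5.02848828e-01  1.79394439e+00 -1.34144123e-05
  8.43845574e-01 -9.49545923e-01]
```

View pics/m2.png

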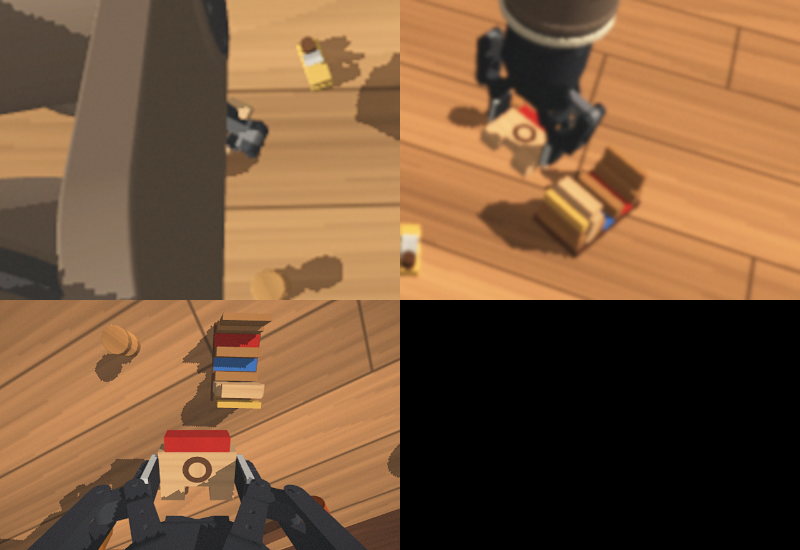

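The wrist view shows the red blank held squarely, stamp up, top towards the rack; the brass cap is at (238,405) in the panel. The rack and the other objects look unmoved.

Emit:
play_rows(steps=[[[0.005,0.03,-0.02,0,0],[0.01,0.0555,-0.045,0,0],[0.01,0.0555,-0.06,0,0],[0.01,0.0555,-0.06,0,0]]])

```text
time_s: 6.1
eef_pos: [0.5966, 0.1757, 0.0954]
tool_rot: [-3.14, -0.002, 2.672]
wrist_force: [0.4, -1.3, -0.2]
finger_gap: 0.0613
grip_force: 23.9
```

```bash
cat > wr.py <<'E'
from bench import ctrl
from h import *
import sys
s=ctrl.state(); e=np.array(s['eef_pos']); print(e.round(4),np.degrees(s['tool_rot']).round(2),s['wrist_force'])
c=ctrl.camera('wrist');im=c['color'][:,:,::-1]
f=np.radians(-27);ux=np.array([np.cos(f),np.sin(f)]);uy=np.array([-ux[1],ux[0]]);o=np.array([.5368,.2072])
P=lambda x,y,z:np.array([*(o+x*ux+y*uy),z])
def loc(X): d=np.asarray(X)[...,:2]-o; return np.stack([d@ux,d@uy],-1)
print('tcp in rack',loc(e).round(4))
if __name__=='__main__':
    cv2.imwrite(f'pics/{sys.argv[1]}.png',im)
    print('brass predicted',proj(c,[P(47,28,.062),P(47,-28,.062),P(54,28,.062),P(54,-28,.062)]).round(1).tolist())
    print('strips predicted',proj(c,[P(x,y,.013) for x in(-.032,0) for y in(-.032,.032)]).round(1).tolist())
E
sed -i 's/P(47,28/P(.047,.028/;s/P(47,-28/P(.047,-.028/;s/P(54,28/P(.054,.028/;s/P(54,-28/P(.054,-.028/' wr.py
python3 wr.py w3
```

```text
[0.5966 0.1757 0.0954] [-1.7991e+02 -1.0000e-01  1.5311e+02] [ 0.41022782 -1.29485469 -0.24101619]
tcp in rack [ 0.0676 -0.0009]
brass predicted [[361.5, 207.6], [272.6, 207.4], [360.9, 218.0], [273.1, 217.7]]
strips predicted [[272.0, 78.9], [362.5, 79.2], [273.9, 125.6], [360.1, 125.8]]
```

View pics/w3.png

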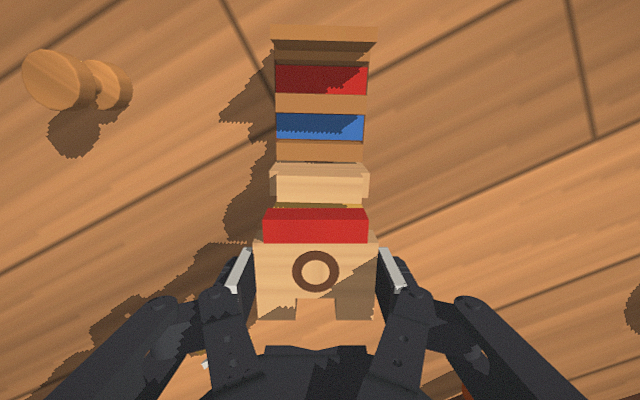

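The wrist view shows the red blank overlapping the brass board. The strips span cols 275–367, a few pixels right of the prediction, so the rack is about 2.5 mm further along +y_rack. I'll correct for that and then pivot on the board.

Emit:
play_rows(steps=[[[0.001,0.002,-0.015,0,0],[0.001,0.002,-0.022,0,0],[0.001,0.002,-0.026,0,0],[0.001,0.002,-0.03,0,0],[0.001,0.002,-0.034,0,0],[0.001,0.002,-0.038,0,0],[0.001,0.002,-0.042,0,0],[0.001,0.002,-0.042,0,0]]])

```text
time_s: 7.15
eef_pos: [0.6003, 0.1776, 0.0557]
tool_rot: [3.14, 0.003, 2.673]
wrist_force: [1.7, -5.9, 16.7]
finger_gap: 0.0614
grip_force: 33.6
```

Emit:
play_rows(steps=[[[0,0,-0.004,0,0],[0,0,-0.008,0,0],[0,0,-0.008,0,0]]])

```text
time_s: 7.52
eef_pos: [0.6019, 0.1779, 0.0483]
tool_rot: [3.138, 0.005, 2.673]
wrist_force: [9.1, -6.6, 17.2]
finger_gap: 0.0614
grip_force: 40.1
```

```bash
python3 wr.py w4
python3 - <<'E'
from bench import ctrl
from h import *
w=cv2.imread('pics/w4.png');s=ctrl.camera('scene')['color'][:,:,::-1]
cv2.imwrite('pics/m4.png',np.hstack([w[100:400,160:480],cv2.resize(s[160:280,360:520],(400,300))]))
E
```

```text
[0.6019 0.1779 0.0483] [179.79   0.31 153.12] [ 9.05995789 -6.60108848 17.22432408]
tcp in rack [0.0713 0.0035]
brass predicted [[368.1, 233.9], [248.5, 233.8], [367.2, 247.3], [249.6, 247.2]]
strips predicted [[250.4, 62.6], [368.2, 63.0], [254.3, 123.5], [364.8, 123.8]]
```

View pics/m4.png

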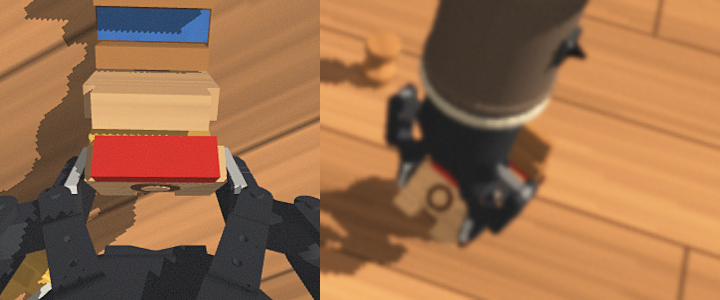

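The wrist crop shows the blank almost upright: red top edge facing the camera, ring strongly foreshortened, neighbour still in place. Next I press it flat against the board.

Emit:
play_rows(steps=[[[-0.002,0.001,0,0,0],[-0.004,0.002,0,0,0],[-0.006,0.003,0,0,0],[-0.006,0.003,0,0,0]]])

```text
time_s: 8.12
eef_pos: [0.6011, 0.1796, 0.0497]
tool_rot: [3.134, 0.013, 2.673]
wrist_force: [31.9, -27.9, 16.4]
finger_gap: 0.0617
grip_force: 39.8
```

```bash
python3 wr.py w5 | head -2
```

```text
[0.6011 0.1796 0.0497] [179.56   0.77 153.14] [ 31.94449431 -27.93582161  16.37561508]
tcp in rack [0.0698 0.0046]
```

Emit:
play_rows(steps=[[[0.006,-0.003,0,0,0],[0.006,-0.003,0.002,0,0],[0.006,-0.003,0.002,0,0]]])

```text
time_s: 8.55
eef_pos: [0.6009, 0.1778, 0.0493]
tool_rot: [3.139, 0.004, 2.672]
wrist_force: [7.5, -5.2, 6.4]
finger_gap: 0.0614
grip_force: 38.7
```

```bash
python3 wr.py w6
python3 - <<'E'
import cv2,numpy as np
w=cv2.imread('pics/w5.png');s=cv2.imread('pics/w6.png')
cv2.imwrite('pics/m6.png',cv2.resize(np.hstack([w[200:330,220:400],s[200:330,220:400]]),None,fx=2.2,fy=2.2,interpolation=cv2.INTER_CUBIC))
E
```

```text
[0.6009 0.1778 0.0493] [179.86   0.21 153.11] [ 7.46592117 -5.18220264  6.40144423]
tcp in rack [0.0705 0.0029]
brass predicted [[368.7, 234.4], [250.3, 234.3], [367.8, 247.7], [251.3, 247.6]]
strips predicted [[252.1, 64.7], [368.8, 65.0], [255.8, 124.9], [365.4, 125.2]]
```

View pics/m6.png

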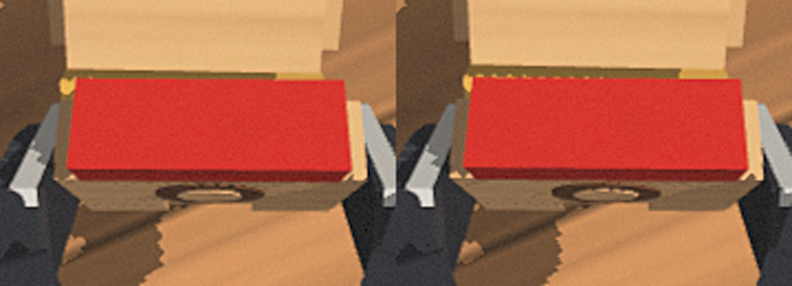

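The crop shows the blank tilted about 55–60° up, and the brass ends put the board centre about 3 mm to the left of the blank, so a finger was touching the board end. I'll shift −3 mm along y_rack and then press in again.

Emit:
play_rows(steps=[[[0.0,-0.003,0,0,0],[-0.001,-0.003,0,0,0],[-0.001,-0.003,0,0,0]]])

```text
time_s: 8.98
eef_pos: [0.5998, 0.1749, 0.0491]
tool_rot: [3.139, 0.003, 2.672]
wrist_force: [10.1, -3.2, 2.8]
finger_gap: 0.0616
grip_force: 38.3
```

Emit:
play_rows(steps=[[[-0.002,0.001,0,0,0],[-0.004,0.002,0,0,0],[-0.005,0.003,0,0,0],[-0.005,0.003,0,0,0]]])

```text
time_s: 9.48
eef_pos: [0.5986, 0.1769, 0.0508]
tool_rot: [3.136, 0.01, 2.673]
wrist_force: [23.2, -21.4, 14.2]
finger_gap: 0.0613
grip_force: 39.7
```

```bash
python3 wr.py w7|head -2
```

```text
[0.5986 0.1769 0.0508] [179.7    0.55 153.14] [ 23.21362126 -21.37578066  14.16485333]
tcp in rack [0.0688 0.0011]
```

Emit:
play_rows(steps=[[[0,0,-0.003,0,0],[0,0,-0.006,0,0],[0,0,-0.01,0,0],[0,0,-0.012,0,0],[0,0,-0.012,0,0]]])

```text
time_s: 10.15
eef_pos: [0.5988, 0.1779, 0.0394]
tool_rot: [3.135, 0.01, 2.672]
wrist_force: [20.2, -12.5, 24.9]
finger_gap: 0.0613
grip_force: 51.7
```

```bash
python3 wr.py w8|head -2;python3 - <<'E'
import cv2,numpy as np
for n in('w4','w6','w7','w8'):
    w=cv2.imread(f'pics/{n}.png');h=cv2.cvtColor(w,cv2.COLOR_BGR2HSV)
    m=cv2.inRange(h,(0,190,60),(4,255,255))|cv2.inRange(h,(176,150,60),(180,255,255));m[:170]=0
    k,l,s,c=cv2.connectedComponentsWithStats(m);i=1+s[1:,4].argmax();print(n,s[i],np.bincount(np.argwhere(l==i)[:,0])[-12:])
E
```

```text
[0.5988 0.1779 0.0394] [179.62   0.55 153.11] [ 20.20050465 -12.49590591  24.8635527 ]
tcp in rack [0.0685 0.002 ]
w4 [ 251  236  129   46 5320] [128 128 128 128 129 128 127  54  38  39  45  27]
w6 [ 251  235  129   47 5269] [128 128 126 127 128 129 106  40  31  38  51   6]
w7 [ 251  235  128   47 5276] [128 128 127 128 127 128 128  46  31  32  38  22]
w8 [ 248  261  134   46 5852] [132 132 132 132 133 133 133 133 133 131 132  55]
```

```bash
cat > tilt.py <<'E'
from wr import *
def tilt(color='red'):
    h=cv2.cvtColor(im,cv2.COLOR_BGR2HSV)
    m=cv2.inRange(h,(0,190,60),(4,255,255))|cv2.inRange(h,(176,150,60),(180,255,255)) if color=='red' else cv2.inRange(h,(100,120,40),(125,255,255))
    m[:170]=0
    k,l,s,_=cv2.connectedComponentsWithStats(m);i=1+s[1:,4].argmax();b=s[i];print('paint',b)
    u=b[0]+b[2]/2; C=-c['R'].T@c['t']; ps=s and 0 if False else 0
    psi=ctrl.state()['tool_rot'][2]; d=np.array([np.cos(psi),np.sin(psi)])
    C2=np.array([(C-e)[:2]@d,(C-e)[2]])
    for name,v in(('first row',b[1]),('last row',b[1]+b[3])):
        r=np.array([(u-c['cx'])/c['fx'],(v-c['cy'])/c['fy'],1])@c['R']; r2=np.array([r[:2]@d,r[2]]);r2/=np.linalg.norm(r2)
        for R in(.0291,):
            B=C2@r2;disc=B*B-(C2@C2-R*R); tca=-B
            print(name,'closest approach mm',1e3*np.sqrt(max(C2@C2-B*B,0)), [ (1e3*(C2+r2*(tca+q))).round(1).tolist()+[round(float(np.degrees(np.arctan2(*(C2+r2*(tca+q))[::-1]))),1)] for q in((-np.sqrt(disc),np.sqrt(disc)) if disc>0 else (0,))])
if __name__=='__main__': tilt(sys.argv[1])
E
python3 tilt.py red
```

```text
[0.5987 0.1779 0.0394] [179.62   0.55 153.12] [ 19.71510273 -12.12526059  23.73267645]
tcp in rack [0.0685 0.002 ]
paint [ 248  261  135   46 5856]
first row closest approach mm 1.5929988115473472 [[16.2, 24.2, 56.1], [-13.5, -25.8, -117.6]]
last row closest approach mm 21.773206917912738 [[-4.7, 28.7, 99.2], [-29.1, -1.2, -177.6]]
```

Emit:
play_rows(steps=[[[-0.002,0.001,0,0,0],[-0.004,0.002,0,0,0],[-0.006,0.003,0,0,0],[-0.008,0.003,0,0,0],[-0.008,0.003,0,0,0]]])

```text
time_s: 10.88
eef_pos: [0.5977, 0.1796, 0.0406]
tool_rot: [3.129, 0.02, 2.672]
wrist_force: [55.2, -36.4, 9.7]
finger_gap: 0.061
grip_force: 50.4
```

```bash
python3 tilt.py red
```

```text
[0.5977 0.1796 0.0406] [179.29   1.14 153.12] [ 55.19622029 -36.42545286   9.70782175]
tcp in rack [0.0668 0.0031]
paint [ 248  263  134   46 5865]
first row closest approach mm 0.4933023878736244 [[15.7, 24.5, 57.3], [-14.9, -25.0, -120.7]]
last row closest approach mm 22.777067213224207 [[-5.7, 28.5, 101.4], [-29.1, 0.8, 178.3]]
```

Emit:
play_rows(steps=[[[0.012,-0.005,0,0,0],[0.018,-0.009,0,0,0],[0.018,-0.009,-0.005,0,0],[0.018,-0.009,-0.008,0,0],[0.018,-0.009,-0.008,0,0]]])

```text
time_s: 11.55
eef_pos: [0.6033, 0.1723, 0.0283]
tool_rot: [3.141, 0.002, 2.673]
wrist_force: [7.1, -6.5, 1.2]
finger_gap: 0.0615
grip_force: 49.8
```

```bash
python3 tilt.py red
```

```text
[0.6033 0.1723 0.0283] [1.7995e+02 9.0000e-02 1.5318e+02] [ 7.0903832  -6.4504727   1.23809386]
tcp in rack [ 0.0751 -0.0009]
paint [ 249  262  134   47 5853]
first row closest approach mm 1.0575980093878967 [[15.6, 24.5, 57.5], [-13.8, -25.6, -118.4]]
last row closest approach mm 22.743543307890626 [[-6.2, 28.4, 102.3], [-29.1, 0.3, 179.5]]
```

Emit:
play_rows(steps=[[[0,0,-0.002,0,0],[0,0,-0.004,0,0],[0,0,-0.004,0,0]]])

```text
time_s: 11.98
eef_pos: [0.6049, 0.1725, 0.0248]
tool_rot: [3.139, 0.004, 2.673]
wrist_force: [16.0, -4.4, -0.6]
finger_gap: 0.061
grip_force: 49.3
```

```bash
python3 tilt.py red
python3 - <<'E'
from bench import ctrl
from h import *
c=ctrl.camera('scene');s=c['color'][:,:,::-1];w=ctrl.camera('wrist')['color'][:,:,::-1]
st=ctrl.state();e=st['eef_pos'];print(st['wrist_force'],st['wrist_torque'],proj(c,[e]))
cv2.imwrite('pics/m9.png',np.hstack([cv2.resize(w[150:350,190:450],(390,300)),cv2.resize(s[190:280,380:500],(400,300),interpolation=cv2.INTER_CUBIC)]))
E
```

```text
[0.6049 0.1725 0.0248] [179.84   0.23 153.16] [15.99070006 -4.43900464 -0.60941489]
tcp in rack [0.0764 0.    ]
paint [ 248  268  134   41 5101]
first row closest approach mm 2.107295140845178 [[13.5, 25.8, 62.4], [-17.1, -23.6, -125.9]]
last row closest approach mm 22.74433672980316 [[-6.1, 28.4, 102.2], [-29.1, 0.3, 179.4]]
[15.07793428 -4.4604528  -0.68816118] [-0.59864697 -1.97423252 -0.34582519] [[401.22758272 248.06256023]]
```

View pics/m9.png

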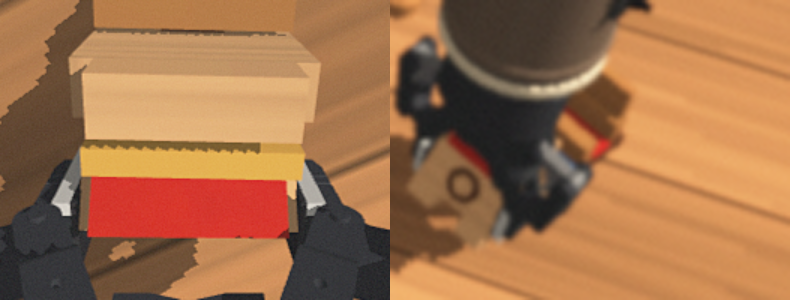

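The wrist crop shows the blank nearly upright: only its red top edge is visible and the stamp faces away from the camera. The scene crop shows the ring facing the camera side.

```bash
cat > tw.py <<'E'
from wr import *
def run(color):
    h=cv2.cvtColor(im,cv2.COLOR_BGR2HSV)
    m=cv2.inRange(h,(0,190,40),(5,255,255))|cv2.inRange(h,(176,150,40),(180,255,255)) if color=='red' else cv2.inRange(h,(100,120,30),(125,255,255))
    m[:190]=0
    k,l,s,_=cv2.connectedComponentsWithStats(m);i=1+s[1:,4].argmax();b=s[i]
    psi=ctrl.state()['tool_rot'][2]; d=np.array([np.cos(psi),np.sin(psi)]);n=np.array([-d[1],d[0]])
    for v in(b[1]+2,b[1]+b[3]//2,b[1]+b[3]-4):
        x=np.flatnonzero(l[v]==i); L,R=x.min(),x.max()+1
        D=c['fx']*.05/(R-L); X=c['R'].T@(np.array([((L+R)/2-c['cx'])/c['fx'],(v+.5-c['cy'])/c['fy'],1])*D-c['t'])
        print(v,L,R,'world',X.round(4),'tool-rel fwd/side/up',((X-e)[:2]@d).round(4),((X-e)[:2]@n).round(4),(X-e)[2].round(4))
if __name__=='__main__': run(sys.argv[1])
E
python3 tw.py red
```

```text
[0.6049 0.1725 0.0247] [179.84   0.23 153.16] [15.07793428 -4.4604528  -0.68816118]
tcp in rack [0.0764 0.    ]
270 251 378 world [0.5871 0.1809 0.0624] tool-rel fwd/side/up 0.0197 0.0006 0.0377
288 250 381 world [0.5914 0.1792 0.0676] tool-rel fwd/side/up 0.0151 0.0002 0.0429
305 249 383 world [0.5955 0.1773 0.0717] tool-rel fwd/side/up 0.0105 0.0 0.0469
```

Emit:
play_rows(steps=[[[-0.002,0.001,0,0,0],[-0.004,0.002,0,0,0],[-0.006,0.003,0,0,0],[-0.008,0.004,0,0,0],[-0.008,0.004,0,0,0]]], newtons=20)

```text
time_s: 12.8
eef_pos: [0.5994, 0.1754, 0.0245]
tool_rot: [3.137, 0.008, 2.673]
wrist_force: [32.4, -19.4, -17.4]
finger_gap: 0.0617
grip_force: 45.9
```

```bash
python3 tw.py red
```

```text
[0.5994 0.1754 0.0245] [179.76   0.43 153.16] [ 32.39868426 -19.43597889 -17.42870482]
tcp in rack [0.0702 0.0001]
285 252 380 world [0.5862 0.1821 0.0647] tool-rel fwd/side/up 0.0148 -0.0 0.0402
302 251 380 world [0.5912 0.1793 0.0676] tool-rel fwd/side/up 0.0091 0.0002 0.0431
318 250 374 world [0.5986 0.174  0.0659] tool-rel fwd/side/up 0.0 0.0016 0.0414
```

Emit:
play_rows(steps=[[[-0.002,0.001,0,0,0],[-0.004,0.002,0,0,0],[-0.004,0.002,0,0,0]]])

```text
time_s: 13.22
eef_pos: [0.5946, 0.1777, 0.0243]
tool_rot: [3.138, 0.006, 2.673]
wrist_force: [28.8, -16.3, -17.2]
finger_gap: 0.0612
grip_force: 41.6
```

```bash
python3 tw.py red
```

```text
[0.5946 0.1777 0.0243] [179.79   0.37 153.17] [ 28.80352384 -16.31143355 -17.17749882]
tcp in rack [ 0.0649 -0.    ]
296 253 377 world [0.587  0.1812 0.0629] tool-rel fwd/side/up 0.0084 0.0004 0.0386
313 253 350 world [0.6095 0.1621 0.0387] tool-rel fwd/side/up -0.0204 0.0072 0.0145
328 252 351 world [0.6142 0.1599 0.0436] tool-rel fwd/side/up -0.0255 0.0071 0.0193
```

Emit:
play_rows(steps=[[[-0.002,0.001,0,0,0],[-0.003,0.0015,0,0,0],[-0.003,0.0015,0,0,0]]])

```text
time_s: 13.65
eef_pos: [0.5906, 0.1797, 0.0243]
tool_rot: [3.138, 0.005, 2.673]
wrist_force: [22.0, -8.8, -12.2]
finger_gap: 0.0616
grip_force: 36.1
```

Emit:
play_rows(steps=[[[0.01,-0.005,0,0,0],[0.03,-0.015,0,0,0],[0.03,-0.015,0,0,0],[0.03,-0.015,-0.005,0,0],[0.03,-0.015,-0.005,0,0]]])

```text
time_s: 14.28
eef_pos: [0.6165, 0.1649, 0.0188]
tool_rot: [-3.141, -0.001, 2.674]
wrist_force: [-0.5, 0.3, -0.8]
finger_gap: 0.0611
grip_force: 37.3
```

```bash
python3 tw.py red
```

```text
[0.6165 0.1649 0.0188] [-1.7995e+02 -5.0000e-02  1.5318e+02] [-0.53548509  0.25714401 -0.84840699]
tcp in rack [ 0.0902 -0.0015]
290 260 366 world [0.6173 0.1632 0.0401] tool-rel fwd/side/up -0.0015 0.0012 0.0213
313 254 376 world [0.6161 0.1649 0.0581] tool-rel fwd/side/up 0.0003 0.0002 0.0392
334 259 356 world [0.6421 0.1474 0.0365] tool-rel fwd/side/up -0.0307 0.0041 0.0177
```

Emit:
play_rows(steps=[[[0,0,-0.001,0,0],[0,0,-0.002,0,0],[0,0,-0.003,0,0],[0,0,-0.003,0,0]]])

```text
time_s: 14.82
eef_pos: [0.617, 0.1649, 0.0181]
tool_rot: [-3.141, -0.0, 2.673]
wrist_force: [-10.6, -1.2, 32.2]
finger_gap: 0.0616
grip_force: 40.8
```

Contact with the bench. I'll release, rise 13 mm and regrasp higher.

Emit:
play_rows(steps=[[[0,0,0.001,0,0],[0,0,0.001,0,1],[0,0,0.001,0,1],[0,0,0.001,0,1],[0,0,0.001,0,1],[0,0,0.008,0,1],[0,0,0.014,0,1],[0,0,0.014,0,1]]])

```text
time_s: 15.82
eef_pos: [0.6181, 0.1648, 0.0313]
tool_rot: [3.141, 0.001, 2.673]
wrist_force: [0.4, 0.5, 0.3]
finger_gap: 0.0857
grip_force: 0.0
```

```bash
python3 tw.py red
```

```text
[0.6181 0.1648 0.0313] [1.7995e+02 6.0000e-02 1.5315e+02] [0.35547669 0.53256216 0.25830547]
tcp in rack [ 0.0917 -0.0009]
229 349 371 world [ 0.829   0.1726 -0.4281] tool-rel fwd/side/up -0.1847 -0.1023 -0.4593
234 340 370 world [ 0.7568  0.1692 -0.2668] tool-rel fwd/side/up -0.1218 -0.0666 -0.298
238 338 368 world [ 0.7609  0.1633 -0.2647] tool-rel fwd/side/up -0.1281 -0.0632 -0.296
```

Run:
```python
from bench import ctrl
from h import *
for n in('wrist','scene'):
    c=ctrl.camera(n);h=cv2.cvtColor(c['color'],cv2.COLOR_RGB2HSV)
    m=cv2.inRange(h,(0,185,25),(6,255,255))|cv2.inRange(h,(174,150,25),(180,255,255))
    k,l,s,ce=cv2.connectedComponentsWithStats(m)
    for i in range(1,k):
        if 15<s[i,4]: print(n,s[i],ce[i].round(1))
    if n=='wrist': cv2.imwrite('pics/w10.png',c['color'][:,:,::-1]); print('upright pred top',proj(c,[[.6175,.165,.058]]))
    else:print(proj(c,[[.6175,.165,.058]]))
```

```text
wrist [ 255    0  140   26 2147] [334.3  12.1]
wrist [262 225 110  18 920] [319.  233.8]
upright pred top [[315.75864262 294.70775438]]
scene [431 221  15  16  35] [440.3 230.1]
scene [397 236  10  10  22] [401.2 240. ]
[[399.02024107 243.63862487]]
```

Run:
```python
from bench import ctrl
from h import *
s=ctrl.camera('scene')['color'][:,:,::-1];w=cv2.imread('pics/w10.png')
cv2.imwrite('pics/m10.png',np.hstack([cv2.resize(w[150:350,190:450],(390,300)),cv2.resize(s[190:280,380:500],(400,300),interpolation=cv2.INTER_CUBIC)]))
```

```text
(no output)
```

View pics/m10.png

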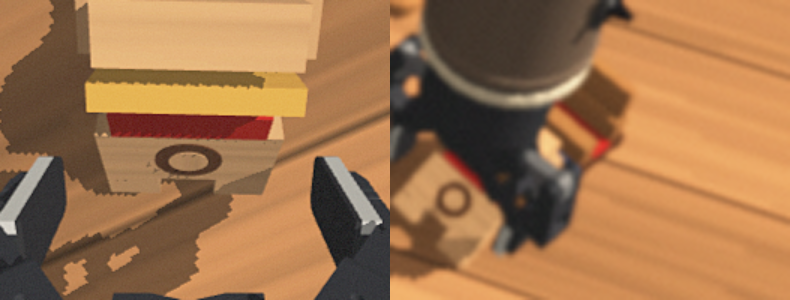

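The left crop shows the blank leaning back against the brass board with its stamp face visible (ring at full-frame (315,255)) and its feet outward. I compute the lean from the contact geometry.

```bash
cat > lean.py <<'E'
from wr import *
from scipy.optimize import brentq
g=lambda t:(.054+.028*np.sin(t)+.016*np.cos(t),.030*np.cos(t)+.016*np.sin(t))
def f(t):
    x,z=g(t); return loc(ray(c,(315.3,255.3),z)[0])[0]-x
for t in np.radians([0,10,20,30,40,50,60]): print(round(np.degrees(t)),f(t).round(4),end=' ')
print()
for n,p in(('feet front',(311,278)),('top',(317,228)),('ring',(315.3,255.3))):
    for z in(.0,.01,.03,.05,.06): print(n,z,loc(ray(c,p,z)[0]).round(4),end=' ')
    print()
E
python3 lean.py
```

```text
[0.6174 0.1646 0.0304] [-1.7999e+02 -1.0000e-02  1.5315e+02] [0.60392081 0.26528369 0.03586287]
tcp in rack [ 0.0912 -0.0013]
0 0.0161 10 0.0102 20 0.0055 30 0.002 40 0.0 50 -0.0005 60 0.0005 
feet front 0.0 [ 0.12   -0.0042] feet front 0.01 [ 0.1134 -0.004 ] feet front 0.03 [ 0.1002 -0.0037] feet front 0.05 [ 0.087  -0.0034] feet front 0.06 [ 0.0804 -0.0033] 
top 0.0 [ 0.0833 -0.0003] top 0.01 [ 0.079  -0.0004] top 0.03 [ 0.0702 -0.0006] top 0.05 [ 0.0614 -0.0007] top 0.06 [ 0.057  -0.0008] 
ring 0.0 [ 0.1028 -0.0013] ring 0.01 [ 0.0972 -0.0014] ring 0.03 [ 0.0861 -0.0014] ring 0.05 [ 0.075  -0.0014] ring 0.06 [ 0.0694 -0.0015]
```

Emit:
play_rows(steps=[[[0,0,0.05,0,1],[0,0,0.08,0,0.5],[0.03,-0.015,0.08,0,0.5],[0.052,-0.0255,0.08,0,0.5],[0.052,-0.0255,0.03,0,0.5],[0.052,-0.0255,-0.01,0,0.5],[0.052,-0.0255,-0.019,0,0.5],[0.052,-0.0255,-0.019,0,0.5]]])

```text
time_s: 17.08
eef_pos: [0.6695, 0.1392, 0.0116]
tool_rot: [-3.141, -0.0, 2.673]
wrist_force: [-0.3, -0.2, 0.8]
finger_gap: 0.0425
grip_force: 0.0
```

```bash
cat > red.py <<'E'
from wr import *
print('gap',s['finger_gap'])
for n in('wrist','scene'):
    q=ctrl.camera(n);h=cv2.cvtColor(q['color'],cv2.COLOR_RGB2HSV)
    for col,m in(('red',cv2.inRange(h,(0,185,25),(6,255,255))|cv2.inRange(h,(174,150,25),(180,255,255))),('blue',cv2.inRange(h,(100,120,25),(125,255,255)))):
        k,l,st,ce=cv2.connectedComponentsWithStats(m)
        for i in range(1,k):
            if 15<st[i,4]<9000 and 140<ce[i,0]<500: print(n,col,st[i],ce[i].round(1), 'rack loc z=.055',loc(ray(q,ce[i],.055)[0]).round(4))
E
python3 red.py
```

```text
[0.6695 0.1392 0.0116] [-1.7998e+02 -2.0000e-02  1.5315e+02] [-0.28221845 -0.2152797   0.83524552]
tcp in rack [ 0.1491 -0.0003]
gap 0.04248280408768781
wrist red [243  64  17  12  51] [250.1  67.7] rack loc z=.055 [ 0.0578 -0.0198]
wrist red [258  64  12  14  50] [263.4  69.7] rack loc z=.055 [ 0.0584 -0.0159]
wrist red [267  65  16  20  69] [274.4  73.2] rack loc z=.055 [ 0.0593 -0.0126]
wrist red [ 239   65  151   57 3032] [323.8  98.7] rack loc z=.055 [0.0665 0.0023]
wrist red [323  67  16  14  52] [332.2  74.8] rack loc z=.055 [0.0597 0.0048]
wrist red [340  67  12   7  28] [346.4  69.3] rack loc z=.055 [0.0582 0.009 ]
wrist red [297  68  13  13  57] [303.6  74.7] rack loc z=.055 [ 0.0597 -0.0039]
wrist red [253  72  10  11  25] [257.6  76.5] rack loc z=.055 [ 0.0602 -0.0177]
wrist red [264  73   8   8  18] [267.9  76.9] rack loc z=.055 [ 0.0603 -0.0146]
wrist red [327  79  16  23  86] [333.7  90.3] rack loc z=.055 [0.0641 0.0053]
scene red [433 223  13  14  32] [440.7 230.5] rack loc z=.055 [-0.0057  0.0352]
scene red [407 244  11   8  54] [412.3 247.3] rack loc z=.055 [0.0746 0.0228]
scene blue [284   0  51  18 656] [308.8   6.5] rack loc z=.055 [-0.4059 -0.8873]
scene blue [212 150   5  16  38] [213.7 157.2] rack loc z=.055 [ 0.2546 -0.4744]
scene blue [229 217  20  19 283] [238.6 226.5] rack loc z=.055 [ 0.3253 -0.2617]
```

Emit:
play_rows(steps=[[[-0.018,0.009,0,0,0.5],[-0.0225,0.0115,0,0,0.5],[-0.027,0.0138,0,0,0.5],[-0.0315,0.016,0,0,0.5],[-0.036,0.0183,0,0,0.5],[-0.036,0.0183,0,0,0.5]]])

```text
time_s: 17.98
eef_pos: [0.6453, 0.1544, 0.0142]
tool_rot: [3.133, 0.019, 2.674]
wrist_force: [52.7, -41.4, -23.0]
finger_gap: 0.0431
grip_force: 32.2
```

```bash
python3 red.py | head -8
```

```text
[0.6453 0.1544 0.0142] [179.5    1.07 153.2 ] [ 52.74606638 -41.40043726 -23.00634711]
tcp in rack [0.1207 0.0023]
gap 0.04307646825014193
wrist red [243 162  54  33 523] [266.7 183.7] rack loc z=.055 [ 0.064 -0.015]
wrist red [256 162   9   4  20] [259.8 163.2] rack loc z=.055 [ 0.057  -0.0169]
wrist red [ 261  162  118   33 1412] [335.3 178.2] rack loc z=.055 [0.062  0.0083]
wrist red [240 167   9  13  33] [243.3 172.7] rack loc z=.055 [ 0.0602 -0.0226]
wrist red [281 168  16  14  61] [287.9 174.9] rack loc z=.055 [ 0.0609 -0.0077]
```

Run:
```python
from wr import *
psi=s['tool_rot'][2]; d=np.array([np.cos(psi),np.sin(psi)])
def row(fw,up): return proj(c,[[*(e[:2]+fw*d),e[2]+up]])[0,1]
for L in(.028,.036,.044):
    for th in(60,70,80,90,100):
        t=np.radians(th);z=np.array([np.cos(t),np.sin(t)]);b=np.array([np.sin(t),-np.cos(t)])
        print(L,th,[round(row(*p),0) for p in(L*z+.008*b,L*z-.008*b,(L-.012)*z-.008*b)])
```

```text
[0.6453 0.1543 0.0141] [179.5    1.05 153.17] [ 52.35412521 -41.11376817 -22.41178805]
tcp in rack [0.1207 0.0022]
0.028 60 [np.float64(248.0), np.float64(285.0), np.float64(282.0)]
0.028 70 [np.float64(259.0), np.float64(295.0), np.float64(287.0)]
0.028 80 [np.float64(271.0), np.float64(305.0), np.float64(292.0)]
0.028 90 [np.float64(282.0), np.float64(312.0), np.float64(295.0)]
0.028 100 [np.float64(293.0), np.float64(318.0), np.float64(298.0)]
0.036 60 [np.float64(247.0), np.float64(287.0), np.float64(284.0)]
0.036 70 [np.float64(263.0), np.float64(301.0), np.float64(293.0)]
0.036 80 [np.float64(279.0), np.float64(315.0), np.float64(300.0)]
0.036 90 [np.float64(294.0), np.float64(325.0), np.float64(306.0)]
0.036 100 [np.float64(308.0), np.float64(333.0), np.float64(311.0)]
0.044 60 [np.float64(247.0), np.float64(289.0), np.float64(286.0)]
0.044 70 [np.float64(267.0), np.float64(309.0), np.float64(298.0)]
0.044 80 [np.float64(288.0), np.float64(326.0), np.float64(309.0)]
0.044 90 [np.float64(307.0), np.float64(340.0), np.float64(318.0)]
0.044 100 [np.float64(325.0), np.float64(350.0), np.float64(325.0)]
```

Emit:
play_rows(steps=[[[0.01,-0.005,0,0,0.5],[0.036,-0.018,0,0,0.5],[0.036,-0.018,0.02,0,0.5],[0.036,-0.018,0.08,0,1],[0.036,-0.018,0.08,0,1]]])

```text
time_s: 18.8
eef_pos: [0.6724, 0.1402, 0.0973]
tool_rot: [3.137, 0.007, 2.673]
wrist_force: [1.2, -0.4, 0.1]
finger_gap: 0.0769
grip_force: 0.0
```

```bash
python3 red.py | grep -v blue; ls pics
```

```text
[0.6724 0.1402 0.0973] [179.72   0.38 153.16] [ 1.204267   -0.4211997   0.12095122]
tcp in rack [0.1513 0.0019]
gap 0.07685977321969759
wrist red [ 272   82   84   32 1250] [315.6  99.4] rack loc z=.055 [0.0654 0.001 ]
wrist red [293  82   9   8  22] [297.   86.4] rack loc z=.055 [ 0.0585 -0.0096]
wrist red [323  83  14   6  35] [328.5  84.9] rack loc z=.055 [0.0576 0.0084]
scene red [435 224  11  13  31] [441.1 230.9] rack loc z=.055 [-0.0056  0.0366]
crop1.png
m10.png
m2.png
m4.png
m6.png
m9.png
scene0.png
top0.png
w1.png
w10.png
w3.png
w4.png
w5.png
w6.png
w7.png
w8.png
wrist0.png
```

Run:
```python
from wr import *
for dg in range(30,75,5):
    t=np.radians(dg);S,C=np.sin(t),np.cos(t)
    pts={'topback':(.054,.058*C),'topfront':(.054+.016*C,.058*C+.016*S),'paintbot':(.054+.012*S+.016*C,.046*C+.016*S),'feetfront':(.054+.058*S+.016*C,.016*S)}
    print(dg,{k:proj(c,[[*(o+x*ux),z]])[0,1].round(0) for k,(x,z) in pts.items()},'grip',(.054+.043*S+.008*C).round(4),(.015*C+.008*S).round(4))
h=cv2.cvtColor(im,cv2.COLOR_BGR2HSV)
print([tuple(h[r,315]) for r in range(60,190,4)])
g=im[76:180,250:380];np.save('g.npy',g)
# wood-vs-bench boundary: print brightness profile along col 292 (left foot) and 340 (right foot)
for col in(285,345): print(col,[(r,*im[r,col][::-1].tolist()) for r in range(110,170,4)])
```

```text
[0.6692 0.1397 0.0921] [1.7998e+02 2.0000e-02 1.5317e+02] [-0.36933547 -0.33779821 -0.23335801]
tcp in rack [ 0.1487 -0.    ]
30 {'topback': np.float64(81.0), 'topfront': np.float64(107.0), 'paintbot': np.float64(117.0), 'feetfront': np.float64(147.0)} grip 0.0824 0.017
35 {'topback': np.float64(82.0), 'topfront': np.float64(105.0), 'paintbot': np.float64(117.0), 'feetfront': np.float64(151.0)} grip 0.0852 0.0169
40 {'topback': np.float64(82.0), 'topfront': np.float64(104.0), 'paintbot': np.float64(117.0), 'feetfront': np.float64(156.0)} grip 0.0878 0.0166
45 {'topback': np.float64(83.0), 'topfront': np.float64(102.0), 'paintbot': np.float64(117.0), 'feetfront': np.float64(160.0)} grip 0.0901 0.0163
50 {'topback': np.float64(83.0), 'topfront': np.float64(100.0), 'paintbot': np.float64(116.0), 'feetfront': np.float64(163.0)} grip 0.0921 0.0158
55 {'topback': np.float64(84.0), 'topfront': np.float64(99.0), 'paintbot': np.float64(115.0), 'feetfront': np.float64(166.0)} grip 0.0938 0.0152
60 {'topback': np.float64(84.0), 'topfront': np.float64(97.0), 'paintbot': np.float64(114.0), 'feetf
[... 1772 characters left out ...]
), np.uint8(204)), (np.uint8(14), np.uint8(137), np.uint8(194))]
285 [(110, 103, 41, 37), (114, 123, 30, 28), (118, 163, 125, 86), (122, 167, 127, 92), (126, 164, 125, 85), (130, 165, 122, 90), (134, 161, 124, 88), (138, 163, 125, 87), (142, 165, 128, 84), (146, 163, 125, 89), (150, 164, 126, 93), (154, 165, 129, 87), (158, 162, 124, 85), (162, 168, 129, 90), (166, 164, 123, 87)]
345 [(110, 132, 31, 19), (114, 134, 35, 25), (118, 156, 125, 86), (122, 166, 128, 92), (126, 151, 117, 82), (130, 166, 124, 87), (134, 152, 118, 81), (138, 165, 129, 92), (142, 161, 124, 85), (146, 162, 123, 84), (150, 154, 117, 84), (154, 162, 127, 91), (158, 164, 125, 88), (162, 166, 128, 89), (166, 165, 126, 90)]
```

Emit:
play_rows(steps=[[[-0.025,0.0125,0,0,1],[-0.0483,0.0246,0,0,1],[-0.0483,0.0246,-0.04,0,1],[-0.0483,0.0246,-0.0776,0,1],[-0.0483,0.0246,-0.0776,0,0],[-0.0483,0.0246,-0.0776,0,0],[-0.0483,0.0246,-0.0776,0,0],[-0.0483,0.0246,-0.0776,0,0]]], newtons=20)

```text
time_s: 20.0
eef_pos: [0.6219, 0.1642, 0.015]
tool_rot: [3.141, 0.001, 2.673]
wrist_force: [0.0, -0.9, -0.5]
finger_gap: 0.0611
grip_force: 28.3
```

Emit:
play_rows(steps=[[[0.009,-0.0045,0.01,0,0],[0.009,-0.0045,0.035,0,0],[0.0,0.0,0.045,0,0],[0.0,0.0,0.045,0,0]]])

```text
time_s: 20.5
eef_pos: [0.621, 0.1644, 0.0598]
tool_rot: [3.141, 0.001, 2.673]
wrist_force: [-0.4, -1.1, -1.0]
finger_gap: 0.0616
grip_force: 28.3
```

```bash
cat > rows.py <<'E'
from wr import *
psi=s['tool_rot'][2]; d=np.array([np.cos(psi),np.sin(psi)])
C=-c['R'].T@c['t'];col=sys.argv[1]
h=cv2.cvtColor(im,cv2.COLOR_BGR2HSV)
m=cv2.inRange(h,(0,165,25),(7,255,255))|cv2.inRange(h,(173,150,25),(180,255,255)) if col=='red' else cv2.inRange(h,(100,110,25),(128,255,255))
m[:190]=0; m=cv2.medianBlur(m,5); b=cv2.boundingRect(m); print('paint rows',b[1],b[1]+b[3],'cols',b[0],b[0]+b[2])
def row(p): return proj(c,[[*(e[:2]+p[0]*d),e[2]+p[1]]])[0,1]
def tab(stampout=True):
  for L in(.028,.036,.044,.05):
    out=[]
    for th in range(20,106,5):
        t=np.radians(th);z=np.array([np.cos(t),np.sin(t)]);n=np.array([np.sin(t),-np.cos(t)])
        r=[row(p) for p in(L*z+.008*n,L*z-.008*n,(L-.012)*z-.008*n)]
        err=abs(r[0]-b[1])+abs(max(r)-b[1]-b[3]); out.append((round(err),th,round(r[0]),round(max(r))))
    print(L,sorted(out)[:3])
tab()
E
python3 rows.py red
```

```text
[0.621  0.1644 0.0598] [1.7997e+02 4.0000e-02 1.5317e+02] [-0.36891721 -1.11711427 -1.01259616]
tcp in rack [0.0945 0.0001]
paint rows 206 257 cols 252 380
0.028 [(11, 20, 215, 256), (14, 25, 218, 259), (20, 30, 221, 262)]
0.036 [(8, 25, 206, 249), (8, 30, 210, 253), (10, 35, 215, 258)]
0.044 [(5, 40, 211, 257), (9, 35, 204, 250), (19, 45, 218, 264)]
0.05 [(8, 40, 204, 252), (9, 45, 212, 260), (24, 35, 196, 244)]
```

Emit:
play_rows(steps=[[[-0.0094,0.0048,-0.01,0,0],[-0.0147,0.0075,-0.014,0,0],[-0.017,0.0087,-0.016,0,0],[-0.0192,0.0098,-0.018,0,0],[-0.0214,0.0109,-0.0205,0,0],[-0.0236,0.012,-0.023,0,0],[-0.0236,0.012,-0.023,0,0]]])

```text
time_s: 21.42
eef_pos: [0.6006, 0.1751, 0.0363]
tool_rot: [3.139, 0.005, 2.673]
wrist_force: [15.4, -18.6, 12.9]
finger_gap: 0.0613
grip_force: 45.5
```

```bash
python3 rows.py red
```

```text
[0.6006 0.1751 0.0363] [179.87   0.3  153.17] [ 15.43661501 -18.61418213  12.88618538]
tcp in rack [0.0714 0.0004]
paint rows 258 305 cols 248 382
0.028 [(11, 70, 258, 295), (12, 75, 264, 300), (13, 80, 270, 304)]
0.036 [(8, 70, 262, 300), (14, 75, 270, 307), (16, 65, 254, 293)]
0.044 [(10, 65, 255, 298), (10, 70, 265, 307), (29, 75, 276, 316)]
0.05 [(5, 65, 256, 301), (19, 70, 269, 313), (29, 60, 245, 289)]
```

Emit:
play_rows(steps=[[[-0.0027,0.0014,-0.002,0,0],[-0.0053,0.0027,-0.004,0,0],[-0.008,0.004,-0.005,0,0],[-0.0098,0.005,-0.005,0,0],[-0.0116,0.0059,-0.005,0,0],[-0.0125,0.0064,-0.005,0,0],[-0.0125,0.0064,-0.005,0,0]]])

```text
time_s: 22.35
eef_pos: [0.5911, 0.1807, 0.0313]
tool_rot: [3.137, 0.01, 2.673]
wrist_force: [34.4, -33.8, -2.4]
finger_gap: 0.0617
grip_force: 44.9
```

```bash
python3 rows.py red
```

```text
[0.5911 0.1807 0.0313] [179.75   0.54 153.16] [ 34.41171404 -33.75226869  -2.35868714]
tcp in rack [0.0605 0.001 ]
paint rows 290 343 cols 249 381
0.028 [(28, 100, 293, 318), (30, 95, 288, 315), (31, 105, 298, 320)]
0.036 [(22, 90, 293, 325), (25, 95, 301, 329), (27, 85, 286, 320)]
0.044 [(17, 85, 297, 333), (20, 90, 307, 339), (21, 80, 287, 325)]
0.05 [(13, 80, 294, 335), (17, 85, 306, 344), (27, 75, 282, 324)]
```

Emit:
play_rows(steps=[[[0.01,-0.005,0,0,0],[0.02,-0.01,0,0,0],[0.02,-0.01,-0.01,0,0],[0.02,-0.01,-0.013,0,0],[0.02,-0.01,-0.013,0,0]]])

```text
time_s: 23.02
eef_pos: [0.6043, 0.1726, 0.0171]
tool_rot: [-3.141, -0.001, 2.673]
wrist_force: [-0.4, 0.2, -1.2]
finger_gap: 0.0612
grip_force: 45.2
```

```bash
python3 rows.py red
python3 - <<'E'
import cv2,numpy as np
from wr import im
print([(r,*im[r,300][::-1].tolist()) for r in range(280,360,4)])
E
```

```text
[0.6043 0.1726 0.0171] [-1.7995e+02 -7.0000e-02  1.5317e+02] [-0.42931667  0.16019785 -1.15264224]
tcp in rack [ 0.0758 -0.0002]
paint rows 288 342 cols 250 382
0.028 [(28, 95, 287, 315), (29, 100, 292, 317), (32, 105, 297, 319)]
0.036 [(22, 90, 293, 324), (25, 95, 300, 329), (26, 85, 285, 319)]
0.044 [(18, 85, 296, 332), (20, 80, 286, 324), (21, 90, 305, 339)]
0.05 [(13, 80, 293, 333), (17, 85, 305, 343), (26, 75, 280, 323)]
[0.6046 0.1727 0.0175] [-1.7997e+02 -4.0000e-02  1.5317e+02] [ 0.34999086  0.20197974 -0.61872725]
tcp in rack [ 0.0761 -0.    ]
[(280, 94, 75, 60), (284, 141, 110, 78), (288, 132, 46, 35), (292, 123, 30, 30), (296, 143, 46, 43), (300, 214, 51, 38), (304, 214, 55, 49), (308, 210, 50, 43), (312, 210, 51, 38), (316, 214, 59, 51), (320, 209, 52, 42), (324, 215, 60, 55), (328, 210, 54, 43), (332, 211, 50, 45), (336, 106, 24, 21), (340, 113, 41, 36), (344, 111, 78, 55), (348, 52, 55, 63), (352, 55, 57, 60), (356, 45, 49, 47)]
```

Emit:
play_rows(steps=[[[0,0,-0.002,0,0],[0.003,-0.0015,-0.003,0,0],[0.007,-0.0035,-0.003,0,0],[0.007,-0.0035,-0.003,0,0]]])

```text
time_s: 23.62
eef_pos: [0.6127, 0.1687, 0.0149]
tool_rot: [3.141, 0.0, 2.673]
wrist_force: [-0.2, 0.4, -0.2]
finger_gap: 0.0618
grip_force: 45.2
```

Run:
```python
from wr import *
psi=s['tool_rot'][2]; d=np.array([np.cos(psi),np.sin(psi)])
def row(p): return proj(c,[[*(e[:2]+p[0]*d),e[2]+p[1]]])[0,1]
for L in(.040,.044,.048):
  for th in(75,80,85,90,95):
    t=np.radians(th);z=np.array([np.cos(t),np.sin(t)]);n=np.array([np.sin(t),-np.cos(t)])
    print(L,th,[round(row(p)) for p in((L-.012)*z+.008*n,L*z+.008*n,L*z-.008*n)])
print([(r,*im[r,300][::-1].tolist()) for r in range(276,350,3)])
```

```text
[0.6127 0.1687 0.0149] [1.7999e+02 2.0000e-02 1.5313e+02] [-0.16514506  0.40922552 -0.17959291]
tcp in rack [0.0851 0.0002]
0.04 75 [264, 272, 311]
0.04 80 [270, 281, 319]
0.04 85 [276, 290, 325]
0.04 90 [281, 299, 331]
0.04 95 [287, 307, 336]
0.044 75 [266, 275, 316]
0.044 80 [273, 286, 324]
0.044 85 [280, 296, 332]
0.044 90 [287, 305, 339]
0.044 95 [293, 315, 344]
0.048 75 [269, 279, 321]
0.048 80 [277, 290, 330]
0.048 85 [285, 302, 339]
0.048 90 [293, 313, 347]
0.048 95 [300, 323, 353]
[(276, 159, 117, 86), (279, 149, 116, 84), (282, 157, 121, 86), (285, 153, 117, 82), (288, 131, 46, 32), (291, 129, 44, 39), (294, 126, 39, 33), (297, 213, 61, 50), (300, 217, 63, 51), (303, 214, 52, 37), (306, 217, 59, 54), (309, 216, 55, 46), (312, 215, 61, 49), (315, 210, 43, 37), (318, 211, 45, 37), (321, 213, 47, 45), (324, 215, 59, 49), (327, 217, 59, 51), (330, 86, 12, 11), (333, 116, 40, 30), (336, 117, 37, 35), (339, 115, 29, 30), (342, 116, 88, 58), (345, 122, 87, 58), (348, 54, 54, 61)]
```

Emit:
play_rows(steps=[[[-0.008,0.004,0.006,0,0],[-0.016,0.008,0.006,0,0],[-0.02,0.01,0.006,0,0],[-0.022,0.0112,0.006,0,0],[-0.024,0.0122,0.006,0,0],[-0.026,0.0132,0.006,0,0],[-0.028,0.0142,0.006,0,0],[-0.028,0.0142,0.006,0,0]]])

```text
time_s: 24.68
eef_pos: [0.5865, 0.1832, 0.0215]
tool_rot: [3.139, 0.004, 2.673]
wrist_force: [14.3, -7.6, -3.9]
finger_gap: 0.0612
grip_force: 34.2
```

```bash
cat > prof.py <<'E'
from wr import *
psi=s['tool_rot'][2]; d=np.array([np.cos(psi),np.sin(psi)])
def row(p): return proj(c,[[*(e[:2]+p[0]*d),e[2]+p[1]]])[0,1]
for L in(.044,.052):
  for th in(75,80,85,90,95):
    t=np.radians(th);z=np.array([np.cos(t),np.sin(t)]);n=np.array([np.sin(t),-np.cos(t)])
    print(L,th,[round(row(p)) for p in((L-.012)*z+.008*n,L*z+.008*n,L*z-.008*n)],end=' ')
  print()
for cc in(280,300,340):
  p=im[:,cc][:,::-1].astype(int); r=(p[:,0]>2.2*p[:,1]); 
  lab=['B' if r[i] and p[i,0]>165 else 'd' if r[i] else '.' for i in range(250,360)]
  print(cc,250,''.join(lab))
E
python3 prof.py
```

```text
[0.5865 0.1832 0.0215] [179.85   0.24 153.16] [14.30300534 -7.62062778 -3.85735978]
tcp in rack [0.0552 0.0012]
0.044 75 [267, 276, 316] 0.044 80 [274, 286, 325] 0.044 85 [280, 296, 332] 0.044 90 [287, 306, 339] 0.044 95 [294, 315, 345] 
0.052 75 [273, 283, 327] 0.052 80 [282, 296, 337] 0.052 85 [291, 309, 347] 0.052 90 [299, 321, 355] 0.052 95 [308, 332, 363] 
280 250 ...................................................................dBBBBBBBBBBBBBBBdddddddddddd...............
300 250 ...................................................................ddBBBBBBBBBBBdddddddddddddddddd............
340 250 ....................................................................ddddddddddddddddddddddddddd...............
```

Emit:
play_rows(steps=[[[0.008,-0.004,0.002,0,0],[0.016,-0.008,0.002,0,0],[0.022,-0.0112,-0.002,0,0],[0.022,-0.0112,-0.006,0,0],[0.022,-0.0112,-0.006,0,0]]])

```text
time_s: 25.35
eef_pos: [0.6067, 0.1718, 0.0151]
tool_rot: [3.141, 0.001, 2.673]
wrist_force: [0.5, -4.1, 9.5]
finger_gap: 0.0613
grip_force: 36.2
```

```bash
python3 prof.py
```

```text
[0.6067 0.1718 0.0151] [1.7997e+02 5.0000e-02 1.5315e+02] [ 0.45452036 -4.13492508  9.5411203 ]
tcp in rack [0.0783 0.0002]
0.044 75 [266, 275, 316] 0.044 80 [273, 286, 324] 0.044 85 [280, 296, 332] 0.044 90 [287, 306, 339] 0.044 95 [293, 315, 344] 
0.052 75 [272, 282, 326] 0.052 80 [281, 296, 337] 0.052 85 [290, 308, 347] 0.052 90 [299, 320, 355] 0.052 95 [307, 332, 362] 
280 250 ....................................................ddddddddddddddddBBBBBBBBBBBBBBBBBBddddddddd...............
300 250 ....................................................ddddddddddddddddBBBBBBBBBBBBBdddddddddddddddd.............
340 250 .....................................................dddddddddddddddddddddddddddddddddddddddddd...............
```

Emit:
play_rows(steps=[[[0,0,0.001,0,0],[0,0,0.001,0,1],[0,0,0.001,0,1],[0,0,0.001,0,1]]])

```text
time_s: 25.9
eef_pos: [0.606, 0.172, 0.0157]
tool_rot: [-3.141, -0.0, 2.673]
wrist_force: [-0.0, -0.8, -0.1]
finger_gap: 0.0853
grip_force: 0.0
```

```bash
python3 prof.py
```

```text
[0.606  0.172  0.0157] [-1.7999e+02 -1.0000e-02  1.5315e+02] [-0.02971423 -0.75166853 -0.11272298]
tcp in rack [0.0776 0.    ]
0.044 75 [266, 275, 316] 0.044 80 [273, 286, 324] 0.044 85 [280, 296, 332] 0.044 90 [287, 305, 339] 0.044 95 [293, 315, 344] 
0.052 75 [272, 282, 326] 0.052 80 [281, 295, 337] 0.052 85 [290, 308, 347] 0.052 90 [299, 320, 355] 0.052 95 [307, 332, 362] 
280 250 .........................................................ddddddddddddddddddBBBBBBBBBBBddddddddd...............
300 250 .........................................................ddddddddddddddddddBBBBBBBdddddddddddddddd............
340 250 ..........................................................ddddddddddddddddddddddddddddddddddddd...............
```

Run:
```python
from wr import *
print('back edge x',loc(ray(c,(300,324.5),.058)[0]),'paint bot',loc(ray(c,(300,307),.046)[0]))
r=im[316].astype(int);x=np.flatnonzero(r[:,2]>2.2*r[:,1]);x=x[(x>220)&(x<420)];print(x.min(),x.max(),loc(ray(c,[(x.min(),316),(x.max()+1,316)],.052)))
```

```text
[0.606  0.172  0.0157] [-1.7999e+02 -1.0000e-02  1.5315e+02] [ 0.49023209  0.61487151 -0.20108261]
tcp in rack [0.0777 0.0001]
back edge x [ 0.08021843 -0.00619959] paint bot [ 0.08136379 -0.00682101]Traceback (most recent call last):
  File "<stdin>", line 3, in <module>
    return umr_minimum(a, axis, None, out, keepdims, initial, where)
ValueError: zero-size array to reduction operation minimum which has no identity
```

Emit:
play_rows(steps=[[[0,0,0.0143,0,1],[0.005,-0.0025,0.0143,0,1],[0.0096,-0.0049,0.0143,0,1],[0.0096,-0.0049,0.0143,0,1],[0.0096,-0.0049,0.0143,0,0],[0.0096,-0.0049,0.0143,0,0],[0.0096,-0.0049,0.0143,0,0],[0.0096,-0.0049,0.0143,0,0]]], newtons=30)

```text
time_s: 27.0
eef_pos: [0.6156, 0.167, 0.0301]
tool_rot: [-3.141, -0.0, 2.673]
wrist_force: [-1.0, -1.1, 4.0]
finger_gap: 0.0613
grip_force: 32.1
```

Emit:
play_rows(steps=[[[0,0,0.03,0,0],[0,0,0.075,0,0],[0,0,0.075,0,0]]])

```text
time_s: 27.38
eef_pos: [0.6178, 0.1676, 0.1083]
tool_rot: [3.138, 0.004, 2.673]
wrist_force: [0.3, -0.4, -0.9]
finger_gap: 0.0613
grip_force: 33.6
```

```bash
sed -i 's/(.044,.052)/(.026,.030)/' prof.py; python3 prof.py
```

```text
[0.6178 0.1676 0.1083] [179.8    0.24 153.15] [ 0.34914091 -0.43378764 -0.87039879]
tcp in rack [0.0901 0.0015]
0.026 75 [256, 263, 298] 0.026 80 [259, 268, 302] 0.026 85 [262, 274, 305] 0.026 90 [265, 279, 309] 0.026 95 [268, 284, 312] 
0.03 75 [258, 265, 301] 0.03 80 [262, 272, 306] 0.03 85 [265, 278, 311] 0.03 90 [269, 284, 315] 0.03 95 [273, 290, 318] 
280 250 .......................ddddddddddddddBBBBBBBBBBBBBBBBBBBBBBBBBBBBBBBBB........................................
300 250 .......................ddddddddddddddBBBBBBBBBBBBBBBBBBBBBBBBBBBddddd.........................................
340 250 ........................ddddddddddddddBBBBBBBBBBBBBBBBdddddddddddddddd........................................
```

Emit:
play_rows(steps=[[[0,0,0.012,0,0],[-0.03,0.0153,0.012,0,0],[-0.06,0.0306,0.012,0,0],[-0.09,0.0459,0.012,0,0],[-0.11,0.0561,0.012,0,0],[-0.11,0.0561,0.012,0,0],[-0.11,0.0561,0.012,0,0]]])

```text
time_s: 28.3
eef_pos: [0.5066, 0.2232, 0.1172]
tool_rot: [3.141, 0.001, 2.673]
wrist_force: [0.3, -0.2, -1.5]
finger_gap: 0.0614
grip_force: 33.5
```

```bash
python3 prof.py
python3 - <<'E'
from wr import *
# slot features in scene cam
q=ctrl.camera('scene');h=cv2.cvtColor(q['color'],cv2.COLOR_RGB2HSV)
m=cv2.inRange(h,(18,110,110),(32,255,255));k,l,st,ce=cv2.connectedComponentsWithStats(m)
for i in range(1,k):
    if st[i,4]>20 and 340<ce[i,0]<480: print('yel',st[i],ce[i].round(1),loc(ray(q,ce[i],.062)[0]))
# wrist view: end board of -x side predicted corners and profile down centre column
print(proj(c,[P(-.054,0,.062),P(-.047,0,.062),P(-.042,0,.032)]).round(1).tolist())
print([(r,*im[r,316][::-1].tolist()) for r in range(180,262,3)])
E
```

```text
[0.5066 0.2232 0.1172] [1.7998e+02 3.0000e-02 1.5316e+02] [ 0.29483223 -0.17255346 -1.48417123]
tcp in rack [-0.0342  0.0005]
0.026 75 [256, 263, 298] 0.026 80 [259, 268, 302] 0.026 85 [262, 273, 305] 0.026 90 [265, 279, 309] 0.026 95 [268, 284, 312] 
0.03 75 [258, 265, 301] 0.03 80 [262, 272, 306] 0.03 85 [265, 278, 311] 0.03 90 [269, 284, 315] 0.03 95 [273, 290, 318] 
280 250 .......................ddddddddddddddBBBBBBBBBBBBBBBBBBBBBBBBBBBBBBBBB........................................
300 250 .......................dddddddddddddddBBBBBBBBBBBBBBBBBBBBBBBBBBBdddd.........................................
340 250 ........................ddddddddddddddBBBBBBBBBBBBBBBBBddddddddddddddd........................................
[0.5067 0.223  0.1172] [1.7998e+02 3.0000e-02 1.5313e+02] [-0.33026821 -0.32489044 -0.24011816]
tcp in rack [-0.034   0.0005]
yel [343  10   8  12  48] [345.5  15. ] [-0.458139   -0.75056655]
yel [414 222  15  14  69] [421.2 228.4] [0.02750772 0.0056466 ]
yel [405 226  19  19  90] [414.6 235. ] [0.05148447 0.00754401]
[[314.8, 197.8], [314.8, 207.2], [314.8, 200.6]]
[(180, 89, 58, 36), (183, 144, 99, 58), (186, 145, 99, 59), (189, 143, 99, 61), (192, 150, 102, 60), (195, 156, 106, 63), (198, 155, 105, 60), (201, 192, 132, 76), (204, 187, 125, 76), (207, 193, 133, 78), (210, 112, 38, 40), (213, 109, 27, 26), (216, 81, 66, 46), (219, 84, 64, 35), (222, 107, 75, 44), (225, 177, 123, 68), (228, 179, 119, 73), (231, 179, 122, 69), (234, 179, 121, 75), (237, 174, 117, 75), (240, 43, 74, 106), (243, 56, 120, 194), (246, 186, 144, 98), (249, 185, 140, 95), (252, 192, 146, 100), (255, 189, 144, 101), (258, 180, 136, 95), (261, 181, 138, 97)]
```

Run:
```python
from wr import *
print(proj(c,[P(x,0,z) for x,z in((-.042,.032),(-.041,.013),(-.022,.032),(-.010,.032),(-.009,.013))])[:,1].round(1))
print('board px',[r for r in range(190,215) if im[r,316][2]>175],'wall',[r for r in range(215,245) if im[r,316][2]>165])
for r,name in((204,'board'),(231,'wall')):
    v=im[r].astype(int);print(name,r,[(x,*v[x][::-1]) for x in list(range(262,290,2))+list(range(346,376,2))])
print(proj(c,[P(-.0505,y,.062) for y in(-.028,.028)]+[P(-.016,y,.032) for y in(-.03,.03)]).round(1).tolist())
```

```text
[0.5066 0.2229 0.1171] [1.7999e+02 2.0000e-02 1.5312e+02] [ 0.92207598 -0.15808897 -0.74287701]
tcp in rack [-0.034   0.0003]
[200.8 195.1 223.4 236.5 228.5]
board px [200, 201, 202, 203, 204, 205, 206, 207, 208] wall [225, 226, 227, 228, 229, 230, 231, 232, 233, 234, 235, 236, 237]
board 204 [(262, np.int64(113), np.int64(84), np.int64(58)), (264, np.int64(113), np.int64(82), np.int64(57)), (266, np.int64(114), np.int64(82), np.int64(54)), (268, np.int64(115), np.int64(81), np.int64(56)), (270, np.int64(115), np.int64(83), np.int64(56)), (272, np.int64(95), np.int64(71), np.int64(49)), (274, np.int64(70), np.int64(54), np.int64(36)), (276, np.int64(80), np.int64(56), np.int64(39)), (278, np.int64(94), np.int64(70), np.int64(48)), (280, np.int64(179), np.int64(123), np.int64(71)), (282, np.int64(189), np.int64(129), np.int64(74)), (284, np.int64(192), np.int64(130), np.int64(76)), (286, np.int64(184), np.int64(126), np.int64(72)), (288, np.int64(184), np.int64(124), np.int64(69)), (346, np.int64(189), np.int64(125), np.int64(75)), (348, np.int64(184), np.int64(125), np.int64(72)), (3
[... 1503 characters left out ...]
64(121), np.int64(72)), (352, np.int64(177), np.int64(124), np.int64(73)), (354, np.int64(172), np.int64(120), np.int64(78)), (356, np.int64(181), np.int64(128), np.int64(82)), (358, np.int64(185), np.int64(132), np.int64(87)), (360, np.int64(181), np.int64(129), np.int64(81)), (362, np.int64(182), np.int64(128), np.int64(83)), (364, np.int64(180), np.int64(124), np.int64(81)), (366, np.int64(182), np.int64(124), np.int64(80)), (368, np.int64(175), np.int64(122), np.int64(81)), (370, np.int64(178), np.int64(123), np.int64(79)), (372, np.int64(176), np.int64(124), np.int64(76)), (374, np.int64(178), np.int64(127), np.int64(84))]
[[275.5, 202.5], [354.7, 202.7], [279.4, 229.9], [350.5, 230.1]]
```

Emit:
play_rows(steps=[[[0.0008,0.0014,-0.03,0,0],[0.0008,0.0014,-0.048,0,0],[0.0008,0.0014,-0.056,0,0],[0.0008,0.0014,-0.062,0,0],[0.0008,0.0014,-0.067,0,0],[0.0008,0.0014,-0.07,0,0],[0.0008,0.0014,-0.07,0,0]]])

```text
time_s: 29.38
eef_pos: [0.5066, 0.2246, 0.0472]
tool_rot: [3.141, 0.0, 2.673]
wrist_force: [0.1, -0.4, -0.3]
finger_gap: 0.0613
grip_force: 33.5
```

Inside the slot (feet about 15 mm below the wall tops) with no force. I'll lower to the floor and release.

Emit:
play_rows(steps=[[[0,0,-0.0025,0,0],[0,0,-0.003,0,0],[0,0,-0.003,0,1],[0,0,-0.003,0,1],[0,0,-0.003,0,1],[0,0,0.02,0,1],[0,0,0.08,0,1],[0,0,0.09,0,1]]])

```text
time_s: 30.38
eef_pos: [0.5083, 0.2253, 0.1406]
tool_rot: [3.138, 0.003, 2.673]
wrist_force: [-0.3, 0.4, -1.0]
finger_gap: 0.0853
grip_force: 0.0
```

```bash
python3 prof.py
python3 - <<'E'
from wr import *
h=cv2.cvtColor(im,cv2.COLOR_BGR2HSV)
m=cv2.inRange(h,(0,165,25),(7,255,255))|cv2.inRange(h,(173,150,25),(180,255,255));m[:180]=0
k,l,st,ce=cv2.connectedComponentsWithStats(cv2.medianBlur(m,3))
for i in range(1,k):
    if st[i,4]>50: print(st[i],ce[i])
print('pred top corners if ideal (rack +1.2,+2.0)',proj(c,[P(-.0308+dx,.002+dy,.071) for dx in(-.008,.008) for dy in(-.025,.025)]).round(1).tolist(), proj(c,[P(-.0308-.008,.002,.059)]).round(1).tolist())
E
```

```text
[0.5083 0.2253 0.1406] [179.78   0.2  153.15] [-0.31340942  0.39497533 -0.99450323]
tcp in rack [-0.0336  0.0032]
0.026 75 [256, 263, 298] 0.026 80 [259, 268, 302] 0.026 85 [262, 274, 305] 0.026 90 [265, 279, 309] 0.026 95 [268, 284, 312] 
0.03 75 [258, 265, 301] 0.03 80 [262, 272, 306] 0.03 85 [265, 278, 311] 0.03 90 [269, 284, 315] 0.03 95 [273, 290, 318] 
280 250 ..............................................................................................................
300 250 ..............................................................................................................
340 250 ..............................................................................................................
[0.508  0.2251 0.1401] [1.7981e+02 1.7000e-01 1.5315e+02] [-0.11217371 -0.67717785  1.36817536]
tcp in rack [-0.0338  0.0029]
[ 281  206   66   26 1650] [313.17939394 218.7       ]
pred top corners if ideal (rack +1.2,+2.0) [[281.2, 210.6], [346.5, 210.7], [281.9, 229.8], [345.7, 229.9]] [[313.9, 205.5]]
```

The red blank's top covers cols 281–347, rows 206–232, within about 1.5 mm of the ideal (281–346, 206–230), so it is seated. Next is the blue blank.

Emit:
play_rows(steps=[[[0,-0.05,0.0,-10,1],[0,-0.1,0.0,-20,1],[0,-0.15,0,-30,1],[0,-0.2,0,-40,1],[0,-0.25,0,-50,1],[0,-0.3,0,-60,1],[0,-0.35,0,-70,1],[0,-0.4,0,-80,1]]], newtons=20)

```text
time_s: 31.48
eef_pos: [0.5055, -0.1768, 0.1356]
tool_rot: [-3.139, -0.0, 1.271]
wrist_force: [-0.0, 1.0, 0.2]
finger_gap: 0.0854
grip_force: 0.0
```

Emit:
play_rows(steps=[[[0,-0.05,0.0,-10,1],[0,-0.1,0.0,-20,1],[-0.009,-0.15,0,-30,1],[-0.009,-0.152,0,-40,1],[-0.009,-0.152,0,-50,1],[-0.009,-0.152,0,-60,1],[-0.009,-0.152,0,-70,1],[-0.009,-0.152,0,-80,1]]])

```text
time_s: 32.48
eef_pos: [0.4967, -0.3269, 0.1353]
tool_rot: [-3.14, 0.002, -0.125]
wrist_force: [0.4, -0.5, 0.4]
finger_gap: 0.0853
grip_force: 0.0
```

Emit:
play_rows(steps=[[[0,0,-0.01,-10,1],[0,0,-0.02,-20,1],[0,0,-0.03,-30,1],[0,0,-0.04,-40,1],[0,0,-0.04,-50,1],[0,0,-0.04,-60,1],[0,0,-0.04,-62.6,1],[0,0,-0.04,-62.6,1]]])

```text
time_s: 33.48
eef_pos: [0.4968, -0.3269, 0.0956]
tool_rot: [3.14, 0.002, -1.212]
wrist_force: [-0.5, -0.5, 0.3]
finger_gap: 0.0853
grip_force: 0.0
```

Run:
```python
from wr import *
h=cv2.cvtColor(im,cv2.COLOR_BGR2HSV)
m=cv2.medianBlur(cv2.inRange(h,(100,110,25),(128,255,255)),3)
k,l,st,ce=cv2.connectedComponentsWithStats(m)
for i in range(1,k):
    if st[i,4]>100:
        r=cv2.minAreaRect(np.argwhere(l==i)[:,::-1].astype(np.float32)); print(st[i],ce[i].round(1),r)
        b=st[i]; bx=np.float64([(b[0],b[1]+b[3]),(b[0]+b[2],b[1]+b[3])])
        X=ray(c,bx,.016)[:,:2];print('paint bottom ends',X.round(4).tolist(),'mid',X.mean(0).round(4),'w',np.linalg.norm(X[0]-X[1]))
        for dd in(.350,-.937),: print('grip z14 ->',(X.mean(0)-.032*np.array(dd)).round(4))
        print('bottom row by col',[(x,int(np.flatnonzero(l[:,x]==i).max())) for x in range(b[0]+4,b[0]+b[2]-3,10)])
print('pred',proj(c,[[.5046+.017*.35,-.341-.017*.937,.016],[.4993,-.3269,.016]]))
```

```text
[ 0.4968 -0.3269  0.0956] [ 1.7993e+02  1.1000e-01 -6.9420e+01] [-0.47206829 -0.49248441  0.34833089]
tcp in rack [ 0.2068 -0.4941]
[ 276  153   68   20 1243] [309.9 162.4] ((309.5869445800781, 162.3482666015625), (18.556285858154297, 67.06658935546875), 88.85424041748047)
paint bottom ends [[0.535, -0.3454], [0.486, -0.3638]] mid [ 0.5105 -0.3546] w 0.052403670893689636
grip z14 -> [ 0.4993 -0.3246]
bottom row by col [(280, 172), (290, 172), (300, 171), (310, 171), (320, 171), (330, 171), (340, 171)]
pred [[310.98088265 170.19679607]
 [311.11455879 209.41007071]]
```

Emit:
play_rows(steps=[[[0.0025,0.001,-0.05,0,1],[0.0025,0.001,-0.075,0,1],[0.0025,0.001,-0.088,0,1],[0.0025,0.001,-0.088,0,0],[0.0025,0.001,-0.088,0,0],[0.0025,0.001,-0.088,0,0],[0.0025,0.001,-0.088,0,0]]], newtons=20)

```text
time_s: 34.4
eef_pos: [0.5004, -0.3267, 0.0098]
tool_rot: [-3.141, -0.001, -1.212]
wrist_force: [-0.0, -0.3, -0.6]
finger_gap: 0.0611
grip_force: 21.9
```

Emit:
play_rows(steps=[[[0,0,0.06,0,0],[0,0.03,0.11,0,0],[-0.003,0.09,0.14,8,0],[-0.008,0.15,0.14,16,0],[-0.012,0.21,0.14,24,0],[-0.016,0.27,0.14,32,0],[-0.02,0.33,0.14,40,0],[-0.025,0.39,0.14,42.6,0]]])

```text
time_s: 35.4
eef_pos: [0.4749, 0.0654, 0.1497]
tool_rot: [-3.141, -0.001, -0.466]
wrist_force: [1.7, 0.1, -1.0]
finger_gap: 0.0612
grip_force: 22.7
```

Emit:
play_rows(steps=[[[-0.005,0.06,0.0,0,0],[-0.01,0.12,0.0,0,0],[-0.017,0.18,0,0,0],[-0.017,0.186,0,0,0],[-0.017,0.186,-0.04,0,0],[-0.017,0.186,-0.055,0,0],[-0.017,0.186,-0.055,0,0]]])

```text
time_s: 36.28
eef_pos: [0.4576, 0.2487, 0.0936]
tool_rot: [3.14, 0.001, -0.469]
wrist_force: [0.4, 0.2, -0.2]
finger_gap: 0.0612
grip_force: 22.8
```

```bash
cat > prof2.py <<'E'
from wr import *
psi=s['tool_rot'][2]; d=np.array([np.cos(psi),np.sin(psi)])
def row(p): return proj(c,[[*(e[:2]+p[0]*d),e[2]+p[1]]])[0,1]
lo,hi=[int(x) for x in sys.argv[2].split(',')]
for L in(.030,.040,.044,.048):
  for th in range(lo,hi,5):
    t=np.radians(th);z=np.array([np.cos(t),np.sin(t)]);n=np.array([np.sin(t),-np.cos(t)])
    print(L,th,[round(row(p)) for p in((L-.012)*z+.008*n,L*z+.008*n,L*z-.008*n,(L-.012)*z-.008*n)],end=' ')
  print()
for cc in(285,300,315,340):
  p=im[:,cc][:,::-1].astype(int); r=(p[:,2]>1.3*p[:,0]); 
  print(cc,190,''.join('B' if r[i] and p[i,2]>140 else 'd' if r[i] and p[i,2]>60 else '.' for i in range(190,350)))
E
python3 prof2.py w11 0,30
python3 - <<'E'
from wr import *
print(proj(c,[P(-.0505,y,.062) for y in(-.028,.028)]+[P(x,0,.062) for x in(-.054,-.047)]).round(1).tolist())
for r in range(150,215,6): print(r,''.join('%4d'%im[r,x,2] for x in range(262,376,5)))
E
```

```text
[0.4576 0.2487 0.0936] [ 1.799e+02  8.000e-02 -2.690e+01] [ 0.422091    0.16356769 -0.20230761]
tcp in rack [-0.0894  0.001 ]
0.03 0 [224, 204, 215, 237] 0.03 5 [225, 204, 218, 240] 0.03 10 [225, 205, 222, 243] 0.03 15 [226, 207, 227, 246] 0.03 20 [227, 209, 232, 250] 0.03 25 [228, 212, 237, 253] 
0.04 0 [207, 186, 195, 218] 0.04 5 [208, 186, 199, 222] 0.04 10 [209, 188, 203, 226] 0.04 15 [210, 190, 209, 230] 0.04 20 [212, 193, 215, 235] 0.04 25 [214, 196, 222, 240] 
0.044 0 [200, 178, 186, 211] 0.044 5 [201, 179, 190, 214] 0.044 10 [202, 180, 195, 219] 0.044 15 [204, 183, 201, 223] 0.044 20 [206, 186, 208, 229] 0.044 25 [209, 190, 215, 234] 
0.048 0 [193, 170, 178, 203] 0.048 5 [194, 171, 182, 207] 0.048 10 [195, 173, 187, 211] 0.048 15 [197, 175, 193, 216] 0.048 20 [199, 179, 200, 222] 0.048 25 [203, 183, 209, 228] 
285 190 dddddddddddddddddddddddd........................................................................................................................................
300 190 dddddddddddddddddddddddd.....................................................................
[... 966 characters left out ...]
3 100 174 204 198 194
174  205 207 205 201 208 205 190 119 117 117 116 121 119 120 121 119 115 116 117 116 199 204 201
180  213 202 201 207 205 202 190  89  95  95  70  76  65  56  50  47  38  28  27  36  17 207 214
186   51  45  47  42  47  42  41  46  43  40  41  44  46  46  47  40  49  43  44  48  39 141 220
192   52  52  53  56  45  52  54  48  52  45  44  44  48  47  43  42  48  50  46  47  44  77 203
198   47  47  45  45  46  52  48  54  50  50  46  45  45  47  66  52  44  50  46  48  49  97 196
204   45  48  50  48  40  45  43  47  47  50  44  48  79  76  74  44  48  52  51  42  49  72 108
210   40  47  46  49  48  50  51  46  47  46  58  74  70  70  53  46  50  48  49  43  45  83 122
```

Emit:
play_rows(steps=[[[0.004,-0.001,-0.018,0,0],[0.005,-0.0014,-0.028,0,0],[0.0076,-0.0027,-0.037,0,0],[0.0103,-0.0041,-0.044,0,0],[0.0121,-0.005,-0.0475,0,0],[0.0139,-0.0059,-0.051,0,0],[0.0161,-0.007,-0.054,0,0],[0.0183,-0.0082,-0.057,0,0]]])

```text
time_s: 37.38
eef_pos: [0.4752, 0.242, 0.0372]
tool_rot: [3.141, 0.002, -0.469]
wrist_force: [-15.6, 12.6, 18.6]
finger_gap: 0.0615
grip_force: 49.7
```

```bash
python3 prof2.py w12 55,85
```

```text
[0.4752 0.242  0.0372] [ 1.7998e+02  9.0000e-02 -2.6860e+01] [-15.59651607  12.62700483  18.57540519]
tcp in rack [-0.0707  0.0031]
0.03 55 [241, 237, 274, 275] 0.03 60 [244, 243, 281, 279] 0.03 65 [248, 249, 287, 282] 0.03 70 [251, 255, 292, 285] 0.03 75 [255, 262, 298, 288] 0.03 80 [258, 268, 303, 290] 
0.04 55 [238, 233, 273, 274] 0.04 60 [243, 242, 282, 280] 0.04 65 [249, 250, 291, 286] 0.04 70 [255, 259, 300, 291] 0.04 75 [260, 269, 308, 296] 0.04 80 [266, 278, 315, 301] 
0.044 55 [237, 232, 273, 274] 0.044 60 [243, 241, 283, 281] 0.044 65 [249, 251, 293, 288] 0.044 70 [256, 261, 303, 294] 0.044 75 [263, 272, 312, 300] 0.044 80 [270, 282, 321, 305] 
0.048 55 [235, 230, 272, 274] 0.048 60 [242, 240, 284, 282] 0.048 65 [250, 252, 296, 289] 0.048 70 [258, 263, 307, 297] 0.048 75 [266, 275, 317, 304] 0.048 80 [274, 287, 327, 310] 
285 190 ............................................................ddddddddddddddddddddddddddddddddddddddddddddd.......................................................
300 190 ............................................................ddddddddddddddddddddddddddddddddddddddddBBBBB.......................................................
315 190 ............................................................dBBBBBBBBBBBBBBBBBBBBddddddddddddddddddddddddd......................................................
340 190 ............................................................dddddddddddddddddddddddddddddddddddddddddddddd......................................................
```

Emit:
play_rows(steps=[[[0.002,-0.002,-0.002,0,0],[0.004,-0.003,-0.004,0,0],[0.006,-0.004,-0.006,0,0],[0.008,-0.005,-0.008,0,0],[0.01,-0.006,-0.009,0,0],[0.012,-0.007,-0.009,0,0],[0.014,-0.008,-0.009,0,0],[0.014,-0.008,-0.009,0,0]]])

```text
time_s: 38.42
eef_pos: [0.4867, 0.2345, 0.0274]
tool_rot: [3.139, 0.005, -0.469]
wrist_force: [-26.9, 30.0, 8.4]
finger_gap: 0.0613
grip_force: 52.8
```

```bash
python3 prof2.py w13 75,105
```

```text
[0.4867 0.2345 0.0274] [179.85   0.28 -26.87] [-26.88359944  29.98001866   8.37324727]
tcp in rack [-0.057   0.0016]
0.03 75 [255, 262, 298, 288] 0.03 80 [259, 268, 303, 290] 0.03 85 [262, 275, 308, 293] 0.03 90 [266, 281, 312, 295] 0.03 95 [270, 287, 315, 296] 0.03 100 [273, 293, 318, 298] 
0.04 75 [261, 269, 308, 296] 0.04 80 [267, 278, 315, 301] 0.04 85 [272, 287, 322, 305] 0.04 90 [278, 296, 328, 309] 0.04 95 [284, 304, 333, 312] 0.04 100 [289, 312, 338, 314] 
0.044 75 [263, 272, 313, 300] 0.044 80 [270, 282, 321, 305] 0.044 85 [277, 292, 329, 310] 0.044 90 [284, 302, 336, 315] 0.044 95 [290, 311, 341, 318] 0.044 100 [296, 320, 346, 322] 
0.048 75 [266, 275, 317, 304] 0.048 80 [274, 287, 327, 310] 0.048 85 [282, 298, 336, 316] 0.048 90 [289, 309, 343, 321] 0.048 95 [297, 320, 350, 326] 0.048 100 [304, 329, 355, 329] 
285 190 ...........................................................................................................ddddddddddddddddddddddddddddddddddddddddddddddddd....
300 190 ...........................................................................................................ddddddddddddddddddddddddddddddddddddddddddddddddddd..
315 190 ............................................................................................................ddddddddddddddddddddddddddddddddddddddBBBBBBBBBBBBBB
340 190 ............................................................................................................dddddddddddddddddddddddddddBBBBBBBBBBBBBBBBBBBBd....
```

Emit:
play_rows(steps=[[[-0.006,0.003,0,0,0],[-0.008,0.004,-0.006,0,0],[-0.004,0.002,-0.006,0,0],[0,0,-0.006,0,0],[0.002,-0.001,-0.006,0,0],[0.004,-0.002,-0.006,0,0],[0.005,-0.0025,-0.006,0,0],[0.005,-0.0025,-0.006,0,0]]])

```text
time_s: 39.48
eef_pos: [0.4932, 0.2315, 0.0212]
tool_rot: [3.14, 0.003, -0.469]
wrist_force: [-16.7, 24.6, -2.7]
finger_gap: 0.0614
grip_force: 40.9
```

```bash
python3 prof2.py w14 75,105|grep -v '^0.03'
```

```text
[0.4932 0.2315 0.0212] [179.9    0.19 -26.86] [-16.6674331   24.64178877  -2.66999358]
tcp in rack [-0.0498  0.0019]
0.04 75 [261, 269, 308, 296] 0.04 80 [266, 278, 315, 301] 0.04 85 [272, 287, 322, 305] 0.04 90 [278, 296, 328, 309] 0.04 95 [284, 304, 333, 312] 0.04 100 [289, 312, 337, 314] 
0.044 75 [263, 272, 312, 300] 0.044 80 [270, 282, 321, 305] 0.044 85 [277, 292, 329, 310] 0.044 90 [284, 302, 335, 315] 0.044 95 [290, 311, 341, 318] 0.044 100 [296, 320, 346, 322] 
0.048 75 [266, 275, 317, 304] 0.048 80 [274, 287, 327, 310] 0.048 85 [282, 298, 336, 316] 0.048 90 [289, 309, 343, 321] 0.048 95 [297, 319, 350, 326] 0.048 100 [304, 329, 355, 329] 
285 190 ....................................................................................................................................dddddddddddddddddddddddd....
300 190 .....................................................................................................................................dddddddddddddddBBBBBBBBBB..
315 190 .....................................................................................................................................ddddddddddBBBBBBBBBBBBBBBBB
340 190 .....................................................................................................................................ddddddddddBBBBBBBBBBBBd....
```

Emit:
play_rows(steps=[[[-0.008,0.004,0.002,0,0],[-0.016,0.008,0.002,0,0],[-0.022,0.0112,-0.002,0,0],[-0.022,0.0112,-0.005,0,0],[-0.022,0.0112,-0.006,0,0],[-0.022,0.0112,-0.006,0,0]]])

```text
time_s: 40.28
eef_pos: [0.4736, 0.2419, 0.016]
tool_rot: [3.142, -0.0, -0.469]
wrist_force: [-0.6, -0.1, -1.0]
finger_gap: 0.0614
grip_force: 38.9
```

```bash
python3 prof2.py w15 75,105|grep -v '^0.03'
```

```text
[0.4736 0.2419 0.016 ] [180.    -0.   -26.86] [-0.55324    -0.07244908 -0.99266966]
tcp in rack [-0.0721  0.0022]
0.04 75 [260, 268, 308, 296] 0.04 80 [266, 277, 315, 301] 0.04 85 [272, 286, 322, 305] 0.04 90 [278, 295, 328, 308] 0.04 95 [284, 303, 333, 312] 0.04 100 [289, 311, 337, 314] 
0.044 75 [263, 271, 312, 300] 0.044 80 [270, 282, 321, 305] 0.044 85 [277, 292, 328, 310] 0.044 90 [283, 302, 335, 314] 0.044 95 [290, 311, 341, 318] 0.044 100 [296, 320, 346, 322] 
0.048 75 [265, 275, 317, 303] 0.048 80 [273, 286, 327, 310] 0.048 85 [281, 298, 335, 316] 0.048 90 [289, 309, 343, 321] 0.048 95 [296, 319, 350, 325] 0.048 100 [303, 329, 355, 329] 
285 190 ..........................................................................................................................ddddddddddddddddddddddddddddddddBd....
300 190 ...........................................................................................................................ddddddddddddddddddddddddddBBBBBBBBB..
315 190 ...........................................................................................................................dddddddddddddddddddBBBBBBBBBBBBBBBBBB
340 190 ...........................................................................................................................dddddddddddddddddddBBBBBBBBBBBBBd....
```

Emit:
play_rows(steps=[[[0,0,-0.0015,0,0],[0,0,-0.003,0,0],[0,0,-0.003,0,0]]])

```text
time_s: 40.7
eef_pos: [0.4733, 0.242, 0.013]
tool_rot: [3.141, 0.0, -0.469]
wrist_force: [0.1, -0.0, -0.9]
finger_gap: 0.0615
grip_force: 38.9
```

Emit:
play_rows(steps=[[[0,0,-0.001,0,0],[0,0,-0.002,0,0],[0,0,-0.002,0,0]]])

```text
time_s: 41.08
eef_pos: [0.4734, 0.2421, 0.0112]
tool_rot: [-3.142, -0.0, -0.469]
wrist_force: [0.6, 0.8, 1.2]
finger_gap: 0.0616
grip_force: 39.2
```

Emit:
play_rows(steps=[[[0,0,-0.001,0,0],[0,0,-0.001,0,0]]])

```text
time_s: 41.32
eef_pos: [0.4735, 0.2421, 0.0109]
tool_rot: [-3.141, -0.0, -0.469]
wrist_force: [-3.6, -2.2, 20.5]
finger_gap: 0.0615
grip_force: 40.8
```

Contact. I'll release it standing.

Emit:
play_rows(steps=[[[0,0,0.0005,0,0],[0,0,0.0005,0,1],[0,0,0.0005,0,1],[0,0,0.0005,0,1]]])

```text
time_s: 41.82
eef_pos: [0.4733, 0.2421, 0.0105]
tool_rot: [3.141, 0.0, -0.469]
wrist_force: [1.0, 0.1, 0.1]
finger_gap: 0.0856
grip_force: 0.0
```

```bash
python3 prof2.py w16 85,95|grep -v '^0.03'
python3 - <<'E'
from wr import *
p=im.astype(int)
for cc in(315,340):
    r=np.flatnonzero(p[250:,cc,0]>1.3*p[250:,cc,2])+250; B=r[p[r,cc,0]>140]
    print(cc,r.min(),B.min() if len(B) else None,'paint bottom x',loc(ray(c,(cc,r.min()),.046)[0]),'back edge',loc(ray(c,(cc,B.min()),.058)[0]) if len(B) else '')
E
```

```text
[0.4733 0.2421 0.0105] [ 1.7999e+02  1.0000e-02 -2.6850e+01] [1.02827079 0.07892721 0.06173774]
tcp in rack [-0.0724  0.0022]
0.04 85 [272, 287, 322, 305] 0.04 90 [278, 295, 328, 308] 
0.044 85 [277, 292, 328, 310] 0.044 90 [283, 302, 335, 315] 
0.048 85 [281, 298, 335, 316] 0.048 90 [289, 309, 343, 321] 
285 190 ...........................................................................................................................................ddddddddddddddddd....
300 190 ...........................................................................................................................................ddddddddddddddddddd..
315 190 ...........................................................................................................................................ddddddddddddddddddddd
340 190 ............................................................................................................................................dddddddddddddddd....
[0.4733 0.242  0.0105] [ 1.7999e+02  1.0000e-02 -2.6850e+01] [1.01537558 0.06134179 1.0033736 ]
tcp in rack [-0.0724  0.0022]
315 320 341 paint bottom x [-0.0803413   0.00199765] back edge [-0.07990796  0.00199339]
340 320 341 paint bottom x [-0.08030672 -0.00874414] back edge [-0.07987668 -0.00773761]
```

Emit:
play_rows(steps=[[[0,0,0.0195,0,1],[-0.007,0.0036,0.0195,0,1],[-0.0141,0.0072,0.0195,0,1],[-0.0141,0.0072,0.0195,0,1],[-0.0141,0.0072,0.0195,0,0],[-0.0141,0.0072,0.0195,0,0],[-0.0141,0.0072,0.0195,0,0],[-0.0141,0.0072,0.0195,0,0]]], newtons=30)

```text
time_s: 42.92
eef_pos: [0.4593, 0.2492, 0.0301]
tool_rot: [3.142, 0.0, -0.469]
wrist_force: [-1.1, 0.4, 0.8]
finger_gap: 0.061
grip_force: 32.2
```

Emit:
play_rows(steps=[[[0,0,0.03,0,0],[0,0,0.087,0,0],[0,0,0.087,0,0],[0,0,0.087,0,0]]])

```text
time_s: 43.42
eef_pos: [0.4592, 0.2492, 0.1171]
tool_rot: [-3.141, -0.0, -0.469]
wrist_force: [-0.2, 0.1, -1.2]
finger_gap: 0.0615
grip_force: 33.3
```

```bash
python3 prof2.py w17 80,100
```

```text
[0.4592 0.2492 0.1171] [-1.7999e+02 -1.0000e-02 -2.6850e+01] [-0.16087395  0.07269203 -1.24444012]
tcp in rack [-0.0882  0.0022]
0.03 80 [258, 268, 303, 290] 0.03 85 [262, 274, 307, 293] 0.03 90 [266, 281, 311, 295] 0.03 95 [270, 287, 315, 296] 
0.04 80 [266, 277, 315, 301] 0.04 85 [272, 286, 322, 305] 0.04 90 [278, 295, 328, 308] 0.04 95 [284, 303, 333, 312] 
0.044 80 [270, 282, 321, 305] 0.044 85 [277, 292, 328, 310] 0.044 90 [283, 302, 335, 314] 0.044 95 [290, 311, 341, 318] 
0.048 80 [273, 286, 327, 310] 0.048 85 [281, 298, 335, 316] 0.048 90 [289, 309, 343, 321] 0.048 95 [296, 319, 350, 325] 
285 190 ...........................................................................dddddddddddddddddddddddddddddBBBBBBBBBBBBBBBBBB......................................
300 190 ...........................................................................dddddddddddddddddddBBBBBBBBBBBBBBBBBBBBBBBBBBBB......................................
315 190 ...........................................................................dddddddddddddddddddddddddBBBBBBBBBBBBBBBBBBBBBB......................................
340 190 ............................................................................ddddddddddddddBBBBBBBBBBBBBBBBBBBBBBBBBBBBBBBB......................................
```

Emit:
play_rows(steps=[[[0.02,-0.0102,0,0,0],[0.045,-0.023,0,0,0],[0.07,-0.0357,0,0,0],[0.0786,-0.04,0,0,0],[0.0786,-0.04,0,0,0],[0.0786,-0.04,0,0,0]]])

```text
time_s: 44.22
eef_pos: [0.5369, 0.2093, 0.1167]
tool_rot: [3.141, 0.001, -0.468]
wrist_force: [-0.4, 0.1, -0.7]
finger_gap: 0.0614
grip_force: 33.3
```

```bash
python3 prof2.py w18 85,95 | tail -4
python3 - <<'E'
from wr import *
print('pred rows: brass 54,47 @.062; nb top 40,24 @.070; wall 22,10 @.032',proj(c,[P(x,0,z) for x,z in((.054,.062),(.047,.062),(.040,.070),(.024,.070),(.022,.032),(.010,.032))])[:,1].round(1))
for cc in(300,325): print(cc,[(r,*im[r,cc][::-1].tolist()) for r in range(180,266,2)])
print('cols brass pred',proj(c,[P(.0505,y,.062) for y in(-.028,.028)])[:,0].round(1))
r=int(round(proj(c,[P(.0515,0,.062)])[0,1])); print(r,[(x,*im[r,x][::-1].tolist()) for x in list(range(262,292,2))+list(range(344,372,2))])
E
```

```text
285 190 .....BBBBBBBBBBBddB........................................................ddddddddddddddddddddddddddddddBBBBBBBBBBBBBBBBB......................................
300 190 ......dddddddddddddd.......................................................dddddddddddddddddddddBBBBBBBBBBBBBBBBBBBBBBBBBB......................................
315 190 ......Bddddddddddddd.......................................................ddddddddddddddddddddddddddBBBBBBBBBBBBBBBBBBBBB......................................
340 190 .......dddddddddddddd.......................................................ddddddddddddddBBBBBBBBBBBBBBBBBBBBBBBBBBBBBBBB......................................
[0.5369 0.2095 0.1169] [ 1.7996e+02  4.0000e-02 -2.6820e+01] [-0.29404098  0.31228196  0.58969174]
tcp in rack [-0.0009  0.0021]
pred rows: brass 54,47 @.062; nb top 40,24 @.070; wall 22,10 @.032 [145.2 155.7 168.5 192.1 180.9 195.3]
300 [(180, 237, 196, 135), (182, 234, 191, 131), (184, 230, 184, 125), (186, 236, 192, 133), (188, 245, 204, 141), (190, 125, 97, 70), (192, 195, 133, 82), (194, 201, 142, 101), (196, 29, 67
[... 1493 characters left out ...]
 (260, 110, 84, 64), (262, 138, 107, 80), (264, 125, 97, 76)]
cols brass pred [360.2 276.1]
149 [(262, 196, 135, 88), (264, 194, 134, 87), (266, 197, 136, 92), (268, 195, 135, 87), (270, 190, 135, 88), (272, 189, 134, 88), (274, 220, 161, 88), (276, 241, 200, 89), (278, 240, 200, 91), (280, 242, 206, 98), (282, 241, 204, 97), (284, 240, 200, 92), (286, 240, 201, 89), (288, 240, 201, 89), (290, 241, 199, 94), (344, 151, 115, 56), (346, 153, 118, 57), (348, 156, 119, 57), (350, 156, 121, 63), (352, 150, 113, 52), (354, 153, 115, 60), (356, 153, 119, 63), (358, 156, 118, 63), (360, 149, 113, 61), (362, 113, 80, 58), (364, 117, 84, 56), (366, 116, 84, 59), (368, 121, 87, 61), (370, 118, 83, 56)]
```

Emit:
play_rows(steps=[[[0.0009,-0.0015,-0.03,0,0],[0.0009,-0.0015,-0.048,0,0],[0.0009,-0.0015,-0.056,0,0],[0.0009,-0.0015,-0.062,0,0],[0.0009,-0.0015,-0.067,0,0],[0.0009,-0.0015,-0.07,0,0],[0.0009,-0.0015,-0.07,0,0]]])

```text
time_s: 45.2
eef_pos: [0.5388, 0.2078, 0.0472]
tool_rot: [-3.142, -0.0, -0.469]
wrist_force: [-0.2, -0.8, 0.2]
finger_gap: 0.0612
grip_force: 33.3
```

Emit:
play_rows(steps=[[[0,0,-0.0025,0,0],[0,0,-0.003,0,0],[0,0,-0.003,0,1],[0,0,-0.003,0,1],[0,0,-0.003,0,1],[0,0,0.02,0,1],[0,0,0.08,0,1],[0,0,0.12,0,1]]])

```text
time_s: 46.2
eef_pos: [0.5392, 0.2079, 0.1694]
tool_rot: [-3.141, -0.001, -0.469]
wrist_force: [0.1, -0.3, -0.4]
finger_gap: 0.0852
grip_force: 0.0
```

Emit:
play_rows(steps=[[[0,-0.05,0,0,1],[0,-0.11,0,0,1],[0,-0.17,0,0,1],[0,-0.23,0,0,1],[0,-0.29,0,0,1],[0,-0.32,0,0,1],[0,-0.32,0,0,1]]])

```text
time_s: 47.08
eef_pos: [0.5387, -0.1143, 0.1672]
tool_rot: [3.142, -0.0, -0.472]
wrist_force: [-0.4, 0.9, -0.5]
finger_gap: 0.0855
grip_force: 0.0
```

Run:
```python
from bench import ctrl
from wr import loc,P
from h import *
c=ctrl.camera('top');c0=pickle.load(open('c0.pkl','rb'))['top']
im=c['color'][:,:,::-1];h=cv2.cvtColor(im,cv2.COLOR_BGR2HSV)
for col,m in(('red',cv2.inRange(h,(0,165,40),(7,255,255))|cv2.inRange(h,(174,150,40),(180,255,255))),('blue',cv2.inRange(h,(100,110,30),(126,255,255)))):
    k,l,st,ce=cv2.connectedComponentsWithStats(m)
    for i in range(1,k):
        if st[i,4]>12 and 140<ce[i,0]<230 and 170<ce[i,1]<260:
            r=cv2.minAreaRect(np.argwhere(l==i)[:,::-1].astype(np.float32))
            print(col,st[i],ce[i].round(1),[np.round(q,1) for q in r],'loc@.071',loc(ray(c,ce[i],.071)[0]).round(4))
for n,x in(('red',-.032),('blue',0),): print(n,'pred top centre',proj(c,[P(x,0,.071)]).round(1))
# what changed elsewhere: spool, plane, jar, neighbour patches
for n,(x,y,w) in {'spool':(245,263,14),'plane':(267,152,16),'jar':(368,127,18),'neighbour':(185,201,9)}.items():
    a=c['color'][y-w:y+w,x-w:x+w].astype(int);b=c0['color'][y-w:y+w,x-w:x+w].astype(int);print(n,'mean abs diff',abs(a-b).mean().round(1))
hs=cv2.cvtColor(c0['color'],cv2.COLOR_RGB2HSV)
s=ctrl.state();print(s['eef_pos'],s['time_s'])
```

```text
[ 0.5387 -0.1143  0.1672] [ 1.800e+02 -2.000e-02 -2.702e+01] [-0.38565252  0.88942758 -0.53205938]
tcp in rack [ 0.1476 -0.2856]
red [155 220  28  20 260] [168.4 229.4] [array([168.3, 229.4]), array([26.8,  9.4]), np.float64(26.6)] loc@.071 [-0.0312 -0.001 ]
blue [164 206  27  18 223] [176.8 214.4] [array([176.7, 214.1]), array([26.4,  8.5]), np.float64(26.6)] loc@.071 [ 0.0009 -0.0018]
red pred top centre [[167.7 229.5]]
blue pred top centre [[175.7 214.4]]
spool mean abs diff 25.9
plane mean abs diff 25.7
jar mean abs diff 45.1
neighbour mean abs diff 27.1
[ 0.53855785 -0.11208755  0.16709865] 47.175
```

```bash
python3 -c "
from bench import ctrl
print(ctrl.hand_in())"
```

```text
the job is handed in; nothing more can be done
None
```

Job handed in at about 47 s of the 72 s allowed, verdict not shown: the last top-camera check put the red and blue tops within 2 mm of their slot centres; I saw the blue stamp facing the brass end but inferred red's from its flip, and I did not re-measure the neighbour, jar, plane or spool.

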